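# Make up the polishing tray

## Robot

A 6-joint arm with a two-finger parallel gripper is mounted at the origin on a cart in front of the work surface, level with it; the furniture and walls round the work are solid. World frame = base frame: x ahead of the robot, y to its left, z up, the work surface at z = 0. Lengths are in m, angles in rad, forces in N, time in s.
With the tool pointing down it reaches from about 0.35 to 0.775 m from the base axis. Payload 7.3 kg.
Tool frame: the origin (TCP) lies at the very end of the fingers, on their centre line; the grasp point (between the pads) lies 19 mm behind it; z points along the fingers, x is the direction in which the jaws open and shut, and the axes are right-handed (so a half turn about z gives the same grasp; the last joint's range is limited). The gripper opens to 92 mm and grips with 3 to 60 N. Pads are 19 mm wide; open, the fingers measure 130 mm over their backs; the gripper's body (75 mm by 190 mm) begins 47 mm behind the grasp point.
Start: joints at [1.165, 0.342, 1.524, -0, 1.275, -0.146], TCP at [0.135, 0.507, 0.227] pointing down, gripper open.
Joint ranges: [-2.53, 2.53], [-0.77, 2.02], [0.04, 2.7], [-1, 4.14], [0.28, 2.66], [-3.11, 3.11]. Speed limits (rad/s): [2.57, 2.57, 3.14, 3.14, 3.14, 3.14].

## Interface

Orientations are given as a rotation vector (axis times angle).
In Python, from cell import manip, cams gives the robot as it stands.
- The arm moves only by the tool carry_out, never from a script. Its argument "steps" is a list of rows, each a list of 7 numbers: the shift along the world's x, y, z in m, then the turn, a rotation vector about the world's x, y, z in rad, then the closure, from -1 (fully open) to 1 (shut), so that 0 is half open. In form: [[dx, dy, dz, wx, wy, wz, jaw], ...]. A call has 1 to 12 rows; each row shifts and turns the commanded pose from where the row before left it; what a row does not reach is not made up. A row lasts 1/12 s, in which the tool goes at most 41.7 mm and 7.16 degrees, less where a joint would pass 70% of its speed; a pose out of reach is approached as far as the arm can. A call is refused whole if a number of a shift passes 0.0417 or a number of a turn 0.125, either way. A call with a gripper value outside its range is refused whole. The fingers move at their own pace and stop on an object; the grip force is fixed at half the most. Time passes only in rows, so rows that do not move let the fingers close. It gives the time, the measured TCP pose, the force and the opening at its end, in the units of the state.
- manip.state(): the state, without advancing time (a new reading comes with each control period).
- cams.read_camera(name): name is "scene" or "top" or "wrist"; returns (picture, depth): 400x640x3 uint8, red, green, blue; 400x640 float32, m along the optical axis (not along the pixel's ray), 0 where there is no reading.
- cams.calibration(name): a dict with "fx", "fy", "cx", "cy" (pixels), "rvec" (rotation vector, rad) and "tvec" (3), from world to camera coordinates, as OpenCV has them. Camera axes: x right, y down, z forward; pixel columns grow to the right and rows downward; lengths in m; the calibration is good to about 2 mm. A picture is of the moment at which its call begins: read the wrist's pose just before it. calibration takes no time and is no camera call; for the wrist camera it gives the pose at the moment of the call.
- manip.hand_in(): hands the job in, once; it reports no verdict.
The state is a dict: "time": time; "qpos": joint angles; "joint_velocities": joint speeds; "joint_torque": joint torques, N m; "position": TCP position; "orientation": TCP orientation; "wrist_force": force on the tool from outside, world axes, zero at the start; "moment": the same for the moment, N m; "gripper_width": finger opening in m.
Only numpy, scipy, OpenCV 4.12 (cv2) and the standard library are available. Lean on these libraries where they do the work, as an engineer would, in place of code of your own. Each camera call takes 0.05 s, during which the arm holds its last target.

## Task

Make up the dark wooden tray for the polishing bench, with the compounds kept apart: set the red bar, the green bar and the black-bodied jar upright each in the light wooden insert whose pocket is cut for it (the red bar in the long pocket, the green bar in the short one, the jar in the round one), and lay the brass brush bristles down in the felt-lined trough along the tray's side. Everything must sit down flat on the floor of its pocket. Leave the flat green carving-wax block and the white jar with the black lid where they are on the bench.

Things in the scene. Friction and masses are not known exactly. Their poses are not given: they have to be found in the camera images.
- red_bar: Loose bar of red polishing compound with a pale paper label on top, a block 95 (its x) x 45 (its y) x 34 mm high, about 0.19 kg. Origin: centre of its underside; z up. Grasp it across its 45 mm width from above.
- green_bar: Loose bar of bright green polishing compound, a block 60 (its x) x 42 (its y) x 32 mm high, about 0.12 kg. Smaller and thicker than the green wax block. Origin: centre of its underside; z up. Grasp it across its 42 mm width.
- black_jar: Loose closed jar of polishing paste, all black, with a square pale paper label over its black lid, 40 mm diameter, 34 mm high; the lid is the top 10 mm. About 0.05 kg. Origin: centre of its underside; z up. Its yaw does not matter.
- brush: Loose brass brush, bristles down: straight wooden handle 205 mm long (its y), 18 mm wide (its x), the wood 14 to 25 mm above the underside all along; bristles under the -y end (68 mm), a small foot under the +y end. 0.05 kg. Origin: mid-length, at the underside; z up. Grasp the wood at mid-length across its width. It may lie either way round in the trough.
- tray: Dark wooden tray, fixed, 244 (its x) x 182 (its y) x 16 mm high, walls 7 mm thick. Origin: centre of its underside. Along its +y side runs the brush trough, 230 mm long (x), 38 mm wide (y), grey felt floor; its centre is 65 mm to +y of the origin, its floor 6 mm up, its walls 10 mm over that. On the -y side three inserts lie in a row along x, in any order, 76.5 mm apart.
- long_insert: Light wooden lift-out insert lying in the tray (it does not move), 76 (its x) x 124 (its y) x 12 mm high, with the long rectangular pocket, 62 (x) x 112 (y) mm, for the red bar. Origin: centre of its underside, below the pocket's centre; the pocket floor (blue felt) is 3 mm above the origin, the rim 12 mm.
- short_insert: Light wooden insert like long_insert, same outer size and heights, with the short rectangular pocket, 60 (its x) x 78 (its y) mm, for the green bar. Origin as there.
- round_insert: Light wooden insert like long_insert, same outer size and heights, with the round pocket, 58 mm diameter, for the black jar. Origin as there.
- green_wax: Look-alike to leave alone: loose flat block of dark green carving wax, 80 (its x) x 60 (its y) x 22 mm high. Origin: centre of its underside.
- white_jar: Look-alike to leave alone: loose white jar with a plain black lid (no label), 33 mm diameter, 24 mm high. Origin: centre of its underside.
Things that resemble listed ones, but are neither listed nor needed, are in the scene too. Leave any orange or purple look-alike of the black_jar alone.

How it is judged:
By the outcome, as a careful person would: the job done as asked, in the order asked, and still so for the second after the job is handed in, with the robot touching nothing.
It also fails if it takes over 102 s, if anything falls off the work surface, if the arm or the gripper's body presses on something with over 40 N, if the wrist force passes 120 N, or if a joint passes its speed limit or range.

## Working session

There is one attempt and no reset: what is moved stays moved. The work goes in short steps, Python scripts to look and compute and a tool call to move; the robot and the scene stay as the last step left them, time stands still between calls to the robot, and variables do not carry over. Pictures are saved under pics/ and viewed, and the job is handed in when it is done.

Besides the shell and the picture viewer there is one more tool, called after "Request:" as a command line: name --pt "numbers of a row" for each row, then --argument value for the rest. carry_out: Moves the arm, as the interface text tells. Its arguments: {"type":"object","properties":{"steps":{"type":"array","items":{"type":"array","items":{"type":"number"}}}},"required":["steps"]}

```bash
mkdir -p pics; ls
python3 - <<'E'
from cell import manip, cams
import cv2
print(manip.state())
for n in ("scene","top","wrist"):
    p,d=cams.read_camera(n); cv2.imwrite(f"pics/{n}0.png",p[:,:,::-1])
    import numpy as np; np.savez(f"pics/{n}0.npz",p=p,d=d,**{k:np.array(v) for k,v in cams.calibration(n).items()})
    print(n,cams.calibration(n))
E
```

```text
pics
{'time': 0.0, 'qpos': array([ 1.16501373e+00,  3.42681936e-01,  1.52501575e+00,  1.03294876e-05,
        1.27540530e+00, -1.46001122e-01]), 'joint_velocities': array([-1.19619896e-04, -9.19654125e-04, -7.57720074e-04,  3.08022211e-06,
       -1.56183288e-03,  3.46895692e-04]), 'joint_torque': array([ 2.68593394e-04, -4.31235981e+01, -2.44225180e+01,  7.17836665e-02,
        5.59253187e-02, -1.64733210e-04]), 'position': array([0.13466932, 0.50701102, 0.22606658]), 'orientation': array([ 2.48988734e+00,  1.91454623e+00, -2.07818249e-03]), 'wrist_force': array([-0.52010382, -0.71357064, -0.43572724]), 'moment': array([-0.02874014, -0.00075536,  0.01887074]), 'gripper_width': 0.09162373995483444}
scene {'fx': 508.10144384687277, 'fy': 508.10144384687277, 'cx': 326.87721610005696, 'cy': 200.53176722432593, 'rvec': array([ 2.25100817, -0.70495862,  0.28214373]), 'tvec': array([-0.4779199 ,  0.17347022,  1.04720202])}
top {'fx': 362.8840403966742, 'fy': 362.8840403966742, 'cx': 319.7363714778379, 'cy': 202.11435117491675, 'rvec': array([ 2.22047579, -2.16664529,  0.06942814]), 'tvec': array([-0.12465289,  0.50209959,  1.00523273])}
wrist {'fx': 280.05090705525936, 'fy': 280.05090705525936, 'cx': 319.3599097693726, 'cy': 197.53383761721022, 'rvec': array([-2.28121178, -1.75400835, -0.27714574]), 'tvec': array([-0.52376971, -0.03913607,  0.39349124])}
```

View pics/top0.png

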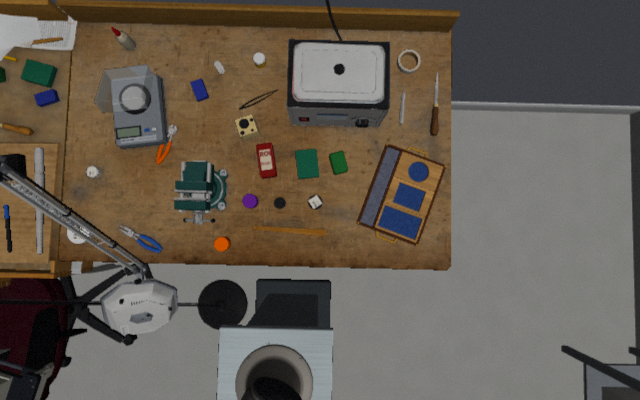

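View pics/scene0.png

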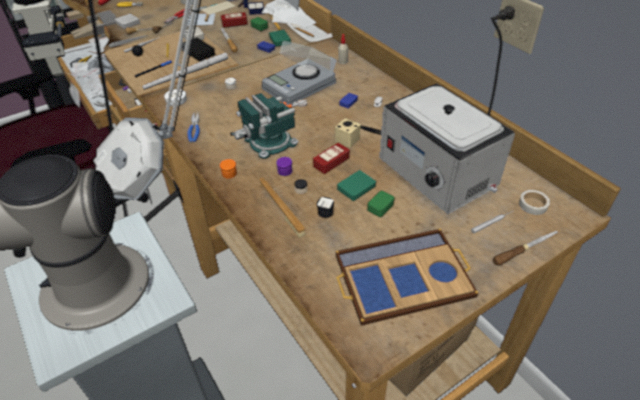

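View pics/wrist0.png

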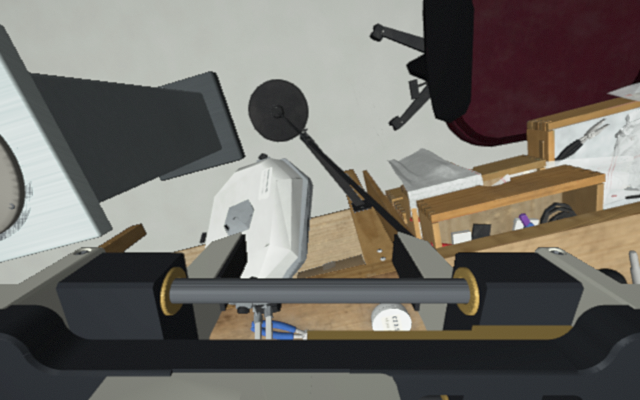

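The top view shows the red bar (265,160), flat dark green block (307,163), small bright green bar (338,162), pale-labelled black jar (315,201), plain dark-lidded jar (280,202), and purple (250,201) and orange (222,243) jars. The brush is at (290,230). The tray is at (402,194), with its trough on the left and the pockets round, short, long from far to near.

```bash
cat > h.py <<'E'
import numpy as np, cv2
def load(f):
    z=np.load(f); return z
def ray(c,u,v,h):
    R,_=cv2.Rodrigues(np.array(c['rvec'],float)); t=np.array(c['tvec'],float)
    uv=np.atleast_2d(np.stack([np.atleast_1d(u),np.atleast_1d(v)],1)).astype(float)
    d=np.c_[(uv[:,0]-c['cx'])/c['fx'],(uv[:,1]-c['cy'])/c['fy'],np.ones(len(uv))]@R
    o=-R.T@t
    s=(h-o[2])/d[:,2]
    return o+d*s[:,None]
def proj(c,P):
    K=np.array([[c['fx'],0,c['cx']],[0,c['fy'],c['cy']],[0,0,1]],float)
    return cv2.projectPoints(np.atleast_2d(P).astype(float),np.array(c['rvec']),np.array(c['tvec']),K,None)[0][:,0]
E
python3 - <<'E'
import numpy as np,cv2
from h import *
z=load('pics/top0.npz');p=z['p']
c=p[130:270,210:450]; cv2.imwrite('pics/topc.png',cv2.resize(c[:,:,::-1],(800,467),interpolation=cv2.INTER_CUBIC))
s=load('pics/scene0.npz')['p'][130:330,250:490]; cv2.imwrite('pics/scc.png',cv2.resize(s[:,:,::-1],(720,600),interpolation=cv2.INTER_CUBIC))
for n,(u,v),h in [('red',(265,160),.034),('gb',(338,162),.032),('jar',(315,201),.034),('wax',(307,163),.022),('plain',(280,202),.024),('brush',(290,230),.025),('tray',(402,194),.012)]:
    P=ray(z,u,v,h)[0]; print(n,P.round(3),np.hypot(*P[:2]).round(3),p[v,u])
E
```

```text
red [0.617 0.043 0.034] 0.619 [171 158 139]
gb [ 0.617 -0.16   0.032] 0.638 [25 83 36]
jar [ 0.507 -0.099  0.034] 0.516 [178 171 162]
wax [ 0.614 -0.074  0.022] 0.618 [24 79 59]
plain [ 0.502 -0.002  0.024] 0.502 [24 23 25]
brush [ 0.425 -0.032  0.025] 0.426 [125  80  23]
tray [ 0.534 -0.344  0.012] 0.635 [30 53 97]
```

View pics/topc.png

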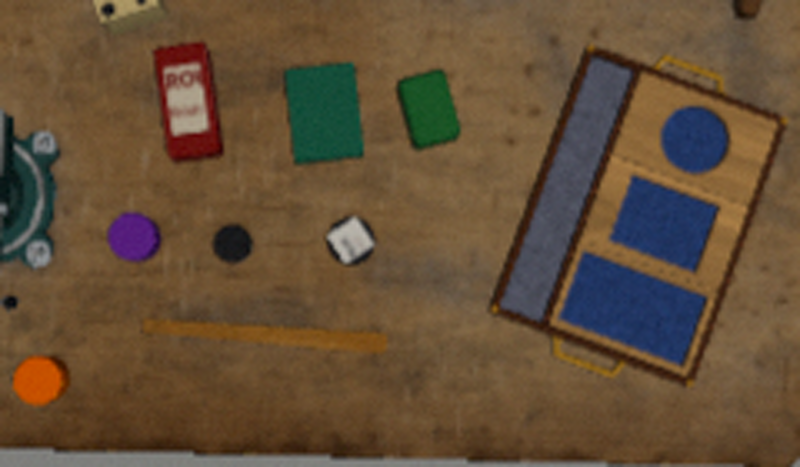

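View pics/scc.png

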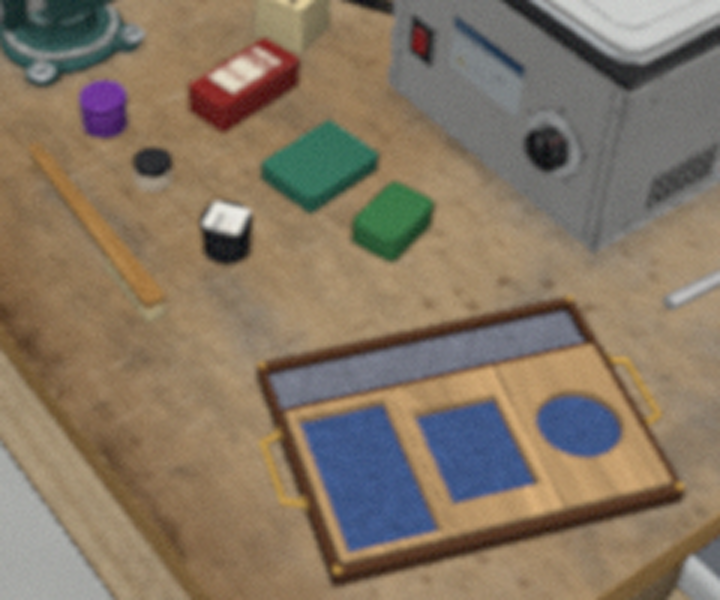

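```bash
cat > meas.py <<'E'
import numpy as np,cv2
from h import *
def pts(z):
    d=z['d'];v,u=np.mgrid[0:400,0:640]
    R,_=cv2.Rodrigues(z['rvec']);P=np.stack([(u-z['cx'])/z['fx']*d,(v-z['cy'])/z['fy']*d,d],-1)
    return (P-z['tvec'])@R
def rect(z,m,h):
    v,u=np.nonzero(m); X=ray(z,u,v,h)[:,:2]
    (c,s,a)=cv2.minAreaRect((X*1000).astype(np.float32))
    return np.round(c,1),np.round(s,1),round(a,1),X.mean(0).round(4),len(u)
E
python3 - <<'E'
from meas import *
for n in('top','scene'):
    z=load(f'pics/{n}0.npz');p=z['p'];W=pts(z);hsv=cv2.cvtColor(p,cv2.COLOR_RGB2HSV).astype(int);H,S,V=hsv[...,0],hsv[...,1],hsv[...,2]
    def box(x0,x1,y0,y1): return (W[...,0]>x0)&(W[...,0]<x1)&(W[...,1]>y0)&(W[...,1]<y1)
    t=box(.52,.54,-.28,-.2); print(n,'table z',np.median(W[t][:,2]),W[t][:,2].std())
    for nm,b,h in [('red',(.55,.68,0,.09),.034),('gb',(.56,.67,-.2,-.118),.032),('wax',(.55,.68,-.117,-.025),.022),('jar',(.47,.55,-.14,-.06),.034),('plain',(.47,.53,-.03,.03),.024),('brush',(.38,.47,-.16,.08),.025)]:
        m=box(*b)&(W[...,2]>h-.006 if h>.03 else W[...,2]>h-.007)
        zz=W[...,2][m]
        print(nm,rect(z,m,h),'z',np.median(zz).round(4))
    m=(H>100)&(H<125)&(S>150)&box(.35,.7,-.5,-.2)
    k,l,st,ce=cv2.connectedComponentsWithStats(m.astype(np.uint8))
    for i in range(1,k):
        if st[i,4]>50: print('blue',rect(z,l==i,.009),'z',np.median(W[...,2][l==i]).round(4))
    m=(V<140)&(V>60)&(S<90)&box(.35,.72,-.42,-.2)
    k,l,st,ce=cv2.connectedComponentsWithStats(m.astype(np.uint8))
    for i in range(1,k):
        if st[i,4]>300: print('felt',rect(z,l==i,.006),'z',np.median(W[...,2][l==i]).round(4))
E
```

```text
top table z 0.0021623706863473343 0.005277053705155043
red (array([617.5,  41.4]), array([94.4, 44.8]), 9.9, array([0.6174, 0.0415]), 543) z 0.0336
gb (array([ 616.5, -160.5]), array([58.5, 41.8]), 15.6, array([ 0.6165, -0.1606]), 310) z 0.0311
wax (array([612.1, -72.8]), array([80.1, 59.5]), 7.9, array([ 0.6122, -0.0727]), 598) z 0.0216
jar (array([503.9, -97.8]), array([37.1, 37.1]), 46.3, array([ 0.5041, -0.0977]), 161) z 0.0336
plain (array([ 4.993e+02, -3.000e-01]), array([27.9, 30.7]), 1.4, array([0.4991, 0.0007]), 102) z 0.0234
brush (array([ 527.8, -118.1]), array([1119.2, 1816.7]), 1.6, array([ 0.4999, -0.0995]), 1448) z 1.0336
blue (array([ 599.5, -388.5]), array([48.7, 48.6]), 1.4, array([ 0.6   , -0.3893]), 258) z 0.0085
blue (array([ 527.8, -364.3]), array([72.7, 54.8]), 70.7, array([ 0.5276, -0.3641]), 493) z 0.0085
blue (array([ 455.3, -338.8]), array([106.8,  57.3]), 70.6, array([ 0.4551, -0.3389]), 768) z 0.0087
felt (array([ 555.4, -280.6]), array([ 38. , 230.2]), 70.7, array([ 0.5544, -0.2804]), 1042) z 0.0057
scene table z 0.004572194398612378 0.005525842475808254
red (array([615.2,  33.9]), array([99.4, 49.6]), 9.7, array([0.6155, 0.035 ]), 444) z 0.0338
gb (array([ 614.9, -167.4]), array([61.1, 42.1]), 17.1, array([ 0.6145, -0.1676]), 334) z 0.0313
wax (array([610.5, -80.5]), array([83.7, 65.9]), 8.1, array([ 0.6105, -0.0799]), 602) z 0.0216
jar (array([ 502.3, -104. ]), array([42.4, 38.9]), 54.8, array([ 0.5025, -0.1039]), 194) z 0.0338
plain (array([496.4,  -7.4]), array([39.8, 29.1]), 57.2, array([ 0.4981, -0.0056]), 116) z 0.0239
brush (array([423.2, -34.6]), array([209. ,  19.4]), 87.1, array([ 0.4229, -0.0459]), 464) z 0.0245
felt (array([ 558.9, -280.3]), array([ 36.5, 233.4]), 70.7, array([ 0.5571, -0.2801]), 1366) z 0.0069
felt (array([ 416. , -527.9]), array([ 39.1, 107.8]), 88.8, array([ 0.4051, -0.5311]), 348) z -0.5354
```

Run:
```python
from meas import *
z=load('pics/top0.npz');W=pts(z)
ok=z['d']>0
X,Y,Z=W[ok].T
print('x \\ y(cm)',[round(y,2) for y in np.arange(.65,-.6,-.05)])
for x in np.arange(.80,-.05,-.05):
    r=[]
    for y in np.arange(.65,-.6,-.05):
        s=(abs(X-x)<.025)&(abs(Y-y)<.025)
        r.append('%4d'%(Z[s].max()*1000) if s.any() else '   .')
    print('%.2f'%x,' '.join(r))
print(proj(z,[[.135,.507,.227],[.135,.507,0]]))
w=load('pics/wrist0.npz');R,_=cv2.Rodrigues(w['rvec']);print('wristcam',-R.T@w['tvec'], 'z axis',R[2])
m=(W[...,0]>.38)&(W[...,0]<.47)&(W[...,1]>-.16)&(W[...,1]<.08)&(W[...,2]>.016)&(W[...,2]<.05)
v,u=np.nonzero(m);print(u.min(),u.max(),v.min(),v.max(),rect(z,m,.025))
H=cv2.cvtColor(z['p'],cv2.COLOR_RGB2HSV);m&=(H[...,1]>170)
print(rect(z,m,.025))
```

```text
x \ y(cm) [np.float64(0.65), np.float64(0.6), np.float64(0.55), np.float64(0.5), np.float64(0.45), np.float64(0.4), np.float64(0.35), np.float64(0.3), np.float64(0.25), np.float64(0.2), np.float64(0.15), np.float64(0.1), np.float64(0.05), np.float64(-0.0), np.float64(-0.05), np.float64(-0.1), np.float64(-0.15), np.float64(-0.2), np.float64(-0.25), np.float64(-0.3), np.float64(-0.35), np.float64(-0.4), np.float64(-0.45), np.float64(-0.5), np.float64(-0.55)]
0.80   27    6    5   86  119  120  122    6   24   22    4   10    9  169  189  189  204  189  187    4   13    5   18    2    .
0.75   23    5    6    5  136  137  134    5    5    5    9   53    4  168  188  188  189  189  188    4   17   17   24    2    .
0.70    6    5    5    6  114  103   45   15    5    5   50   55   53  164  168  170  170  168  169   13    5   23   27    4    .
0.65   34    6    6    6   42   42   41   13    5    4    6    5   38   34   27   26   35   31    5   18   22   21   18    2    .
0.60   36    6   26   28    6    7   15    7  108  107  106    4   38   37   27   27   35   34   18   20   21   22   21
[... 1205 characters left out ...]
  354  338  -48 -791 -793 -720    5    8  252  273  267    5    3 -729 -813 -815 -812 -815 -812 -815 -810
0.05    . -815 -810 -798 -791 -567 -728 -784 -792 -721    4   19  245  119  245  217    4 -813 -814 -810 -812 -813 -813 -815 -814
-0.00    . -816 -812 -807 -786 -778 -768 -786 -791 -727    5   20   81    .   85   18    3 -814 -811 -811 -811 -815 -815 -811 -810
[[ 29.75736522 360.06988792]
 [ 94.31289702 329.45807246]]
wristcam [0.052818   0.52857414 0.38538466] z axis [ 0.29945303 -0.08124398 -0.95064573]
252 325 226 235 (array([424. , -27.9]), array([203. ,  16.9]), 87.8, array([ 0.4244, -0.0351]), 400)
(array([425.6, -29.2]), array([200.9,  16.5]), 86.6, array([ 0.4248, -0.0367]), 369)
```

Request:
carry_out --pt "0 -0.01 0.03 0 0 0 -0.6" --pt "0 -0.02 0.04 0 0 0 -0.6" --pt "0 -0.02 0.04 0 0 0 -0.6" --pt "0 -0.02 0.04 0 0 0 -0.6" --pt "0.02 -0.023 0 0 0 0 -0.6" --pt "0.025 -0.023 0 0 0 0 -0.6" --pt "0.025 -0.023 0 0 0 0 -0.6" --pt "0.025 -0.023 0 0 0 0 -0.6" --pt "0.025 -0.023 0 0 0 0 -0.6" --pt "0.025 -0.023 0 0 0 0 -0.6" --pt "0.03 -0.025 0 0 0 0 -0.6" --pt "0.03 -0.025 0 0 0 0 -0.6"

```text
time: 1.15
position: [0.3406, 0.2521, 0.3686]
orientation: [-2.49, -1.916, -0.0]
wrist_force: [0.4, 1.5, 0.4]
gripper_width: 0.0736
```

Request:
carry_out --pt "0.0276 -0.021 -0.008 0 0 0.0431 -0.6" --pt "0.0276 -0.021 -0.008 0 0 0.0431 -0.6" --pt "0.0276 -0.021 -0.008 0 0 0.0431 -0.6" --pt "0.0276 -0.021 -0.008 0 0 0.0431 -0.6" --pt "0.0276 -0.021 -0.008 0 0 0.0431 -0.6" --pt "0.0276 -0.021 -0.008 0 0 0.0431 -0.6" --pt "0.0276 -0.021 -0.008 0 0 0.0431 -0.6" --pt "0.0276 -0.021 -0.008 0 0 0.0431 -0.6" --pt "0.0276 -0.021 -0.008 0 0 0.0431 -0.6" --pt "0.0276 -0.021 -0.008 0 0 0.0431 -0.6" --pt "0 0 -0.04 0 0 0 -0.6" --pt "0 0 -0.04 0 0 0 -0.6"

```text
time: 2.15
position: [0.6182, 0.0417, 0.2081]
orientation: [2.024, 2.398, 0.004]
wrist_force: [-0.2, 0.1, -0.5]
gripper_width: 0.0736
```

```bash
cat > look.py <<'E'
import sys
from cell import manip,cams
from meas import *
def snap(n,f):
    p,d=cams.read_camera(n);c=cams.calibration(n)
    cv2.imwrite(f'pics/{f}.png',p[:,:,::-1]);np.savez(f'pics/{f}.npz',p=p,d=d,**{k:np.array(v) for k,v in c.items()})
    return load(f'pics/{f}.npz')
def st():
    s=manip.state();R=cv2.Rodrigues(s['orientation'])[0]
    print('t',round(s['time'],2),'pos',s['position'].round(4),'yaw',np.degrees(np.arctan2(R[1,0],R[0,0])).round(2),'tilt',np.degrees(np.arccos(-R[2,2])).round(2),'w',round(s['gripper_width'],4),'F',s['wrist_force'].round(1),'q',s['qpos'].round(2))
E
python3 -c "
from look import *
st();snap('wrist','w1')"
```

```text
t 2.15 pos [0.6182 0.0417 0.2081] yaw 99.68 tilt 0.26 w 0.0736 F [-0.2  0.1 -0.5] q [-0.06  0.53  1.28  0.    1.33 -1.8 ]
```

View pics/w1.png

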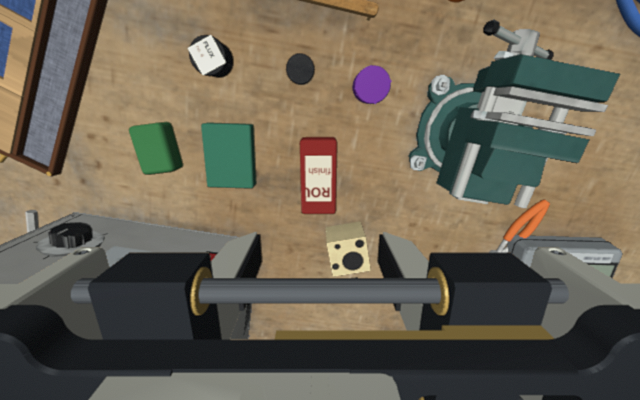

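Run:
```python
from meas import *
z=load('pics/top0.npz');W=pts(z)
for y in np.arange(.06,-.28,-.02):
    s=(abs(W[...,1]-y)<.01)&(W[...,2]>.07)&(W[...,2]<.3)&(W[...,0]>.5)
    print(round(y,2),W[s][:,0].min().round(3) if s.any() else None, end='; ')
w=load('pics/w1.npz');W=pts(w);p=w['p']
H=cv2.cvtColor(p,cv2.COLOR_RGB2HSV)
v,u=np.mgrid[0:400,0:640]
print()
for nm,b,h in [('red',(290,345,125,225),.034),('gb',(125,185,115,180),.032),('jar',(185,235,30,80),.034)]:
    m=(u>b[0])&(u<b[1])&(v>b[2])&(v<b[3])&(abs(W[...,2]-h)<.005); print(nm,rect(w,m,h),np.median(W[m][:,2]))
# cleaner in wrist
for y in (0,-.04,-.08,-.12):
    s=(abs(W[...,1]-y)<.01)&(W[...,2]>.06)&(W[...,2]<.3)&(W[...,0]>.64)&(v>150)
    if s.any(): i=W[s][:,0].argmin(); print(y,W[s][i].round(3),W[s][:,2].max())
```

```text
0.06 1.013; 0.04 1.013; 0.02 1.013; -0.0 1.013; -0.02 0.722; -0.04 0.721; -0.06 0.716; -0.08 0.72; -0.1 0.722; -0.12 0.722; -0.14 0.722; -0.16 0.722; -0.18 0.722; -0.2 0.704; -0.22 0.704; -0.24 0.704; -0.26 0.722; 
red (array([0., 0.]), array([0., 0.]), 0.0, array([nan, nan]), 0) nan
gb (array([0., 0.]), array([0., 0.]), 0.0, array([nan, nan]), 0) nan
jar (array([487.6, -94.9]), array([34.5, 19.5]), 77.1, array([ 0.4896, -0.0948]), 6) 0.029164097266439516
-0.08 [ 0.711 -0.071  0.06 ] 0.060063523938530046
-0.12 [ 0.714 -0.114  0.063] 0.06588891649845553meas.py:10: RuntimeWarning: Mean of empty slice.
  return np.round(c,1),np.round(s,1),round(a,1),X.mean(0).round(4),len(u)
  ret = um.true_divide(
  return _methods._mean(a, axis=axis, dtype=dtype,
  ret = ret.dtype.type(ret / rcount)
```

Run:
```python
from meas import *
w=load('pics/w1.npz');W=pts(w);p=w['p'];R,_=cv2.Rodrigues(w['rvec']);print('cam',(-R.T@w['tvec']).round(3),'ax',R[2].round(3))
for q in [(318,150),(318,195),(230,155),(155,150),(210,55),(270,120),(300,70)]:
    print(q,w['d'][q[1],q[0]],W[q[1],q[0]].round(4))
H=cv2.cvtColor(p,cv2.COLOR_RGB2HSV);v,u=np.mgrid[0:400,0:640]
m=((H[...,0]<8)|(H[...,0]>172))&(H[...,1]>120)&(u>290)&(u<345)&(v>125)&(v<225)
print(rect(w,m,.034))
```

```text
cam [0.531 0.028 0.358] ax [ 0.292  0.053 -0.955]
(318, 150) 0.3311216 [0.575  0.0348 0.0251]
(318, 195) 0.3480736 [0.6299 0.0441 0.0246]
(230, 155) 0.3443578 [ 0.6008 -0.0706  0.0132]
(155, 150) 0.33225214 [ 0.6077 -0.1558  0.0233]
(210, 55) 0.29976168 [ 0.4946 -0.0961  0.026 ]
(270, 120) 0.3532217 [ 0.5525 -0.0305 -0.0086]
(300, 70) 0.31299892 [4.918e-01 3.000e-04 1.670e-02]
(array([604.7,  39.7]), array([91.9, 42.3]), 9.6, array([0.6003, 0.0389]), 1483)
```

```bash
sed -i "s/p,d=cams.read_camera(n);c=cams.calibration(n)/c=cams.calibration(n);p,d=cams.read_camera(n)/" look.py
python3 - <<'E'
from look import *
st();w=snap('wrist','w2');st()
W=pts(w);p=w['p']
for q in [(270,120)]: print(W[q[1],q[0]])
H=cv2.cvtColor(p,cv2.COLOR_RGB2HSV);v,u=np.mgrid[0:400,0:640]
m=((H[...,0]<8)|(H[...,0]>172))&(H[...,1]>120)&(u>290)&(u<345)&(v>115)&(v<240)
print(rect(w,m,.034))
m=(abs(W[...,2]-.034)<.006)&(u>290)&(u<350)&(v>115)&(v<240)
print(rect(w,m,.034))
m=(abs(W[...,2]-.032)<.006)&(u>115)&(u<190)&(v>95)&(v<190)
print('gb',rect(w,m,.032))
m=(abs(W[...,2]-.034)<.006)&(u>170)&(u<250)&(v>15)&(v<100)
print('jar',rect(w,m,.034))
E
```

```text
t 2.2 pos [0.6123 0.0427 0.1976] yaw 99.71 tilt 0.82 w 0.0734 F [-4.   0.1 -7.5] q [-0.06  0.54  1.29  0.    1.33 -1.8 ]
t 2.25 pos [0.6119 0.0432 0.201 ] yaw 99.76 tilt 0.87 w 0.0732 F [-1.4  0.3 -1. ] q [-0.05  0.53  1.29  0.    1.33 -1.8 ]
[ 0.55199282 -0.02901992  0.00067586]
(array([616.7,  39. ]), array([95.1, 43.7]), 9.7, array([0.612 , 0.0381]), 1528)
(array([617.2,  39.4]), array([94. , 44.6]), 9.8, array([0.616 , 0.0391]), 2821)
gb (array([ 616.6, -160.7]), array([59. , 43.7]), 16.6, array([ 0.616 , -0.1612]), 1841)
jar (array([504.5, -99.5]), array([40.1, 40.7]), 33.5, array([ 0.5043, -0.0998]), 1288)
```

```bash
cat >> look.py <<'E'
def need(x,y,zz,yaw):
    s=manip.state();R=cv2.Rodrigues(s['orientation'])[0];a=np.radians(yaw)
    T=np.array([[np.cos(a),np.sin(a),0],[np.sin(a),-np.cos(a),0],[0,0,-1]])
    r=cv2.Rodrigues(T@R.T)[0].ravel()
    print('need d',(np.array([x,y,zz])-s['position']).round(4),'turn',r.round(4))
E
python3 -c "
from look import *
st();need(.617,.0405,.1,99.8)"
```

```text
t 2.25 pos [0.6119 0.0432 0.201 ] yaw 99.76 tilt 0.87 w 0.0732 F [-1.4  0.3 -1. ] q [-0.05  0.53  1.29  0.    1.33 -1.8 ]
need d [ 0.0051 -0.0027 -0.101 ] turn [-0.001  -0.0152  0.0008]
```

Request:
carry_out --pt "0.004 -0.002 -0.03 0 0 0 -0.6" --pt "0 0 -0.03 0 0 0 -0.6" --pt "0 0 -0.02 0 0 0 -0.6" --pt "0 0 -0.01 0 0 0 -0.6" --pt "0 0 0 0 0 0 -0.6"

```text
time: 2.67
position: [0.6194, 0.0418, 0.1181]
orientation: [-2.022, -2.402, 0.002]
wrist_force: [-0.8, 0.0, -0.1]
gripper_width: 0.0733
```

```bash
python3 -c "
from look import *
st();need(.617,.0405,.014,99.8)"
```

```text
t 2.67 pos [0.6194 0.0418 0.1181] yaw 99.84 tilt 0.13 w 0.0733 F [-0.8  0.  -0.1] q [-0.06  0.61  1.39  0.    1.14 -1.8 ]
need d [-0.0024 -0.0013 -0.1041] turn [-0.0002 -0.0022 -0.0006]
```

Request:
carry_out --pt "-0.002 -0.001 -0.02 0 0 0 -0.6" --pt "0 0 -0.025 0 0 0 -0.6" --pt "0 0 -0.025 0 0 0 -0.6" --pt "0 0 -0.018 0 0 0 -0.6" --pt "0 0 -0.01 0 0 0 -0.6" --pt "0 0 -0.006 0 0 0 -0.6" --pt "0 0 0 0 0 0 -0.6" --pt "0 0 0 0 0 0 -0.6"

```text
time: 3.33
position: [0.619, 0.0405, 0.0161]
orientation: [2.022, 2.402, 0.002]
wrist_force: [-0.1, -0.1, -0.5]
gripper_width: 0.0736
```

```bash
python3 -c "
from look import *
st();need(.617,.0405,.014,99.8)"
```

```text
t 3.33 pos [0.619  0.0405 0.0161] yaw 99.82 tilt 0.14 w 0.0736 F [-0.1 -0.1 -0.5] q [-0.06  0.73  1.48  0.    0.93 -1.8 ]
need d [-0.002  -0.     -0.0021] turn [ 0.0001  0.0024 -0.0003]
```

Request:
carry_out --pt "-0.002 0 -0.002 0 0 0 -0.6" --pt "0 0 0 0 0 0 -0.2" --pt "0 0 0 0 0 0 1" --pt "0 0 0 0 0 0 1" --pt "0 0 0 0 0 0 1" --pt "0 0 0 0 0 0 1" --pt "0 0 0 0 0 0 1" --pt "0 0 0 0 0 0 1"

```text
time: 4.0
position: [0.616, 0.0404, 0.0128]
orientation: [2.023, 2.403, 0.0]
wrist_force: [0.4, -1.6, 1.9]
gripper_width: 0.0446
```

```bash
python3 -c "
from look import *
st()"
```

```text
t 4.0 pos [0.616  0.0404 0.0128] yaw 99.81 tilt 0.02 w 0.0446 F [ 0.4 -1.6  1.9] q [-0.06  0.73  1.49 -0.    0.92 -1.8 ]
```

Request:
carry_out --pt "0 0 0.015 0 0 0 1" --pt "0 0 0.03 0 0 0 1" --pt "0 0 0.035 0 0 0 1" --pt "0 0 0.025 0 0 -0.06 1" --pt "-0.006 -0.014 0 0 0 -0.1 1" --pt "-0.0115 -0.0271 0 0 0 -0.115 1" --pt "-0.0115 -0.0271 0 0 0 -0.115 1" --pt "-0.0115 -0.0271 0 0 0 -0.115 1" --pt "-0.0115 -0.0271 0 0 0 -0.115 1" --pt "-0.0115 -0.0271 0 0 0 -0.115 1" --pt "-0.0115 -0.0271 0 0 0 -0.115 1" --pt "-0.0115 -0.0271 0 0 0 -0.115 1"

```text
time: 5.0
position: [0.5283, -0.1642, 0.1171]
orientation: [-2.91, -1.182, 0.001]
wrist_force: [0.1, 0.1, -1.9]
gripper_width: 0.0447
```

```bash
python3 -c "
from look import *
st();need(.455,-.338,.115,-19.3)"
```

```text
t 5.0 pos [ 0.5283 -0.1642  0.1171] yaw 44.2 tilt 0.06 w 0.0447 F [ 0.1  0.1 -1.9] q [-0.44  0.5   1.6   0.    1.04 -1.21]
need d [-0.0733 -0.1738 -0.0021] turn [-1.0000e-03 -5.0000e-04 -1.1083e+00]
```

Request:
carry_out --pt "-0.01 -0.0235 0.005 0 0 -0.115 1" --pt "-0.01 -0.0235 0.005 0 0 -0.115 1" --pt "-0.01 -0.0235 0.005 0 0 -0.115 1" --pt "-0.01 -0.0235 0 0 0 -0.115 1" --pt "-0.01 -0.0235 0 0 0 -0.115 1" --pt "-0.01 -0.0235 0 0 0 -0.115 1" --pt "-0.0083 -0.02 0 0 0 -0.115 1" --pt "-0.005 -0.0128 0 0 0 -0.115 1" --pt "0 0 0 0 0 -0.115 1" --pt "0 0 0 0 0 -0.073 1" --pt "0 0 0 0 0 0 1" --pt "0 0 0 0 0 0 1"

```text
time: 6.0
position: [0.4558, -0.3368, 0.1321]
orientation: [-3.099, 0.514, 0.001]
wrist_force: [-0.5, 0.9, -2.1]
gripper_width: 0.0445
```

Run:
```python
from look import *
st();w=snap('wrist','w3');need(.455,-.338,.0225,-19.3)
```

```text
t 6.0 pos [ 0.4558 -0.3368  0.1321] yaw -18.83 tilt 0.06 w 0.0445 F [-0.5  0.9 -2.1] q [-0.77  0.51  1.54  0.    1.1  -0.44]
need d [-0.0009 -0.0013 -0.1097] turn [-0.0005 -0.0004 -0.0085]
```

View pics/w3.png

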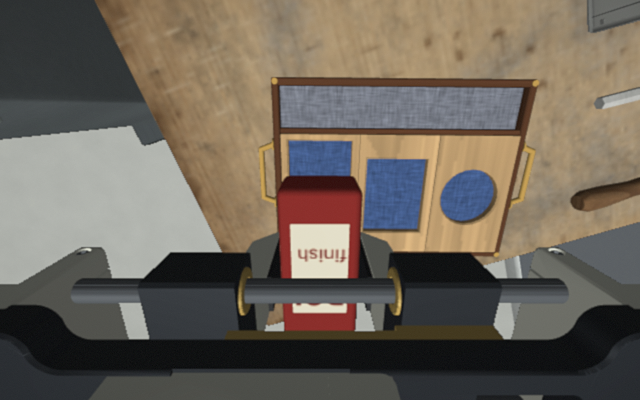

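The wrist view shows the red bar held at (318,250), with the long pocket below it, the short pocket at (395,195), the round one at (468,195) and the trough at (400,107). I'll use this view to refine the pocket poses.

Run:
```python
from meas import *
w=load('pics/w3.npz');p=w['p'];R=cv2.Rodrigues(w['rvec'])[0];print('cam',-R.T@w['tvec'])
z=load('pics/top0.npz');Rt=cv2.Rodrigues(z['rvec'])[0];print('topcam',-Rt.T@z['tvec'])
H=cv2.cvtColor(p,cv2.COLOR_RGB2HSV).astype(int);v,u=np.mgrid[0:400,0:640]
m=(H[...,0]>100)&(H[...,0]<125)&(H[...,1]>130)&(v<260)
k,l,s,c=cv2.connectedComponentsWithStats(m.astype(np.uint8))
W=pts(w)
for i in range(1,k):
    if s[i,4]>200: print('blue',c[i].round(),rect(w,l==i,.009),np.median(W[l==i][:,2]).round(4))
m=(H[...,1]<75)&(H[...,2]>60)&(H[...,2]<190)&(v>75)&(v<140)&(u>270)&(u<540)
k,l,s,c=cv2.connectedComponentsWithStats(m.astype(np.uint8))
for i in range(1,k):
    if s[i,4]>1000: print('felt',c[i].round(),rect(w,l==i,.006),np.median(W[l==i][:,2]).round(4))
# rim height
for q in [(360,160),(430,170),(440,235)]: print(W[q[1],q[0]].round(4))
# trough ridge edges: top of walls z=.016 outer corners
for q in [(275,80),(538,82),(497,254)]: print('corner',ray(w,*q,.016)[0].round(4))
```

```text
cam [ 0.48340019 -0.2570131   0.29129258]
topcam [ 0.44498783 -0.10847301  1.03361242]
blue [315. 149.] (array([ 466.7, -304.8]), array([32.6, 60.8]), 71.2, array([ 0.4656, -0.2947]), 269) 0.0107
blue [396. 167.] (array([ 534.6, -346.6]), array([31.8, 56.2]), 71.2, array([ 0.5376, -0.3384]), 268) 0.0107
blue [463. 192.] (array([ 600. , -391.4]), array([55.3, 48.4]), 38.2, array([ 0.5982, -0.3881]), 270) 0.0106
felt [399. 107.] (array([ 555.8, -283.6]), array([ 39.8, 232.6]), 70.7, array([ 0.5559, -0.2832]), 10322) 0.0076
[ 0.5044 -0.3178  0.0178]
[ 0.5669 -0.3492  0.0197]
[ 0.5628 -0.4232  0.0184]
corner [ 0.4519 -0.2227  0.016 ]
corner [ 0.6779 -0.3017  0.016 ]
corner [ 0.6186 -0.4678  0.016 ]
```

Request:
carry_out --pt "0 -0.001 -0.02 0 0 -0.003 1" --pt "0 0 -0.025 0 0 0 1" --pt "0 0 -0.025 0 0 0 1" --pt "0 0 -0.015 0 0 0 1" --pt "0 0 -0.009 0 0 0 1" --pt "0 0 0 0 0 0 1" --pt "0 0 0 0 0 0 1"

```text
time: 6.63
position: [0.4563, -0.338, 0.0388]
orientation: [3.098, -0.52, 0.0]
wrist_force: [0.4, -0.4, -2.7]
gripper_width: 0.0452
```

```bash
python3 -c "
from look import *
st();need(.4555,-.339,.0225,-19.3)"
```

```text
t 6.63 pos [ 0.4563 -0.338   0.0388] yaw -19.07 tilt 0.0 w 0.0452 F [ 0.4 -0.4 -2.7] q [-0.77  0.63  1.63  0.    0.89 -0.44]
need d [-0.0008 -0.001  -0.0163] turn [ 0.      0.0001 -0.004 ]
```

Request:
carry_out --pt "-0.001 -0.001 -0.006 0 0 -0.004 1" --pt "0 0 -0.005 0 0 0 1" --pt "0 0 -0.004 0 0 0 1" --pt "0 0 -0.001 0 0 0 1" --pt "0 0 0 0 0 0 1" --pt "0 0 0 0 0 0 1"

```text
time: 7.13
position: [0.4551, -0.3391, 0.0227]
orientation: [3.097, -0.528, 0.0]
wrist_force: [0.2, -0.1, -3.2]
gripper_width: 0.0448
```

```bash
python3 -c "
from look import *
st();need(.4555,-.339,.0225,-19.3);snap('scene','s1')"
```

```text
t 7.13 pos [ 0.4551 -0.3391  0.0227] yaw -19.37 tilt 0.02 w 0.0448 F [ 0.2 -0.1 -3.2] q [-0.78  0.65  1.64  0.    0.85 -0.44]
need d [ 0.0004  0.0001 -0.0002] turn [0.0002 0.0003 0.0011]
```

View pics/s1.png

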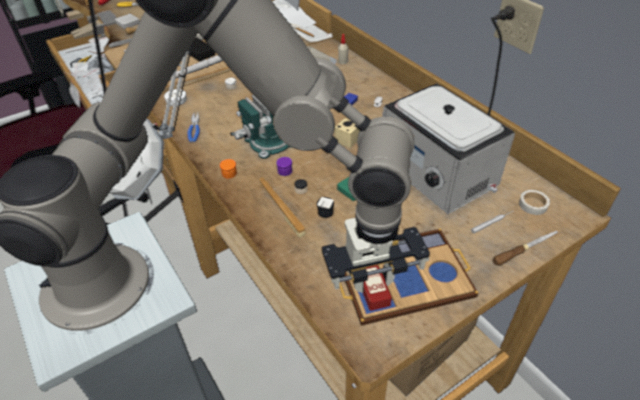

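The red bar sits over the long pocket at (378,288) with no contact force. I'll release it and rise.

Request:
carry_out --pt "0 0 -0.0005 0 0 0 1" --pt "0 0 0 0 0 0 -0.1" --pt "0 0 0 0 0 0 -0.3" --pt "0 0 0 0 0 0 -0.3" --pt "0 0 0 0 0 0 -0.3" --pt "0 0 0.02 0 0 0 -0.3" --pt "0 0 0.03 0 0 0 -0.3" --pt "0 0 0.035 0 0 0 -0.3" --pt "0 0 0.02 0 0 0 -0.3" --pt "0.01 0.01 0 0 0 -0.05 -0.3" --pt "0.02 0.02 0 0 0 -0.1 -0.25" --pt "0.02 0.02 0 0 0 -0.1 -0.25"

```text
time: 8.18
position: [0.5054, -0.2892, 0.128]
orientation: [3.003, -0.921, 0.003]
wrist_force: [0.3, -0.3, -1.2]
gripper_width: 0.0572
```

Run:
```python
from look import *
st();w=snap('wrist','w4')
need(.6165,-.1605,.13,-74)
```

```text
t 8.18 pos [ 0.5054 -0.2892  0.128 ] yaw -34.09 tilt 0.1 w 0.0572 F [ 0.3 -0.3 -1.2] q [-0.65  0.54  1.5  -0.    1.1  -0.06]
need d [0.1077 0.1246 0.0023] turn [ 2.000e-04  3.500e-03 -6.918e-01]
```

View pics/w4.png

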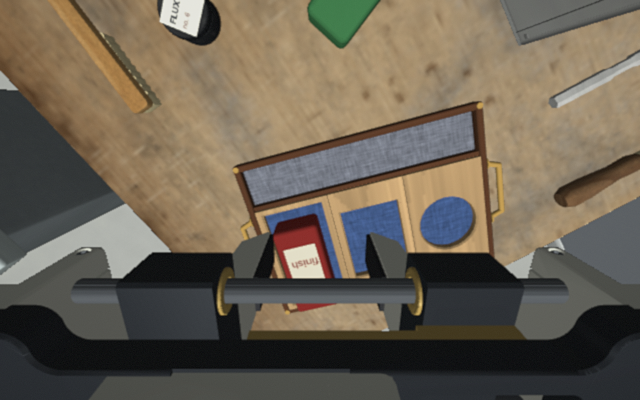

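Request:
carry_out --pt "0.017 0.02 0 0 0 -0.1 -0.17" --pt "0.02 0.023 0 0 0 -0.11 -0.17" --pt "0.02 0.023 0 0 0 -0.11 -0.17" --pt "0.02 0.023 0 0 0 -0.11 -0.17" --pt "0.015 0.018 0 0 0 -0.11 -0.17" --pt "0.01 0.012 0 0 0 -0.1 -0.17" --pt "0.0037 0.003 0 0 0 -0.05 -0.17" --pt "0 0 0 0 0 0 -0.17" --pt "0 0 0 0 0 0 -0.17"

```text
time: 8.98
position: [0.6106, -0.1669, 0.1269]
orientation: [2.524, -1.87, -0.0]
wrist_force: [0.6, -0.0, 0.3]
gripper_width: 0.0533
```

Run:
```python
from look import *
st();w=snap('wrist','w5')
need(.6165,-.161,.013,-73.9)
W=pts(w);p=w['p']
H=cv2.cvtColor(p,cv2.COLOR_RGB2HSV);v,u=np.mgrid[0:400,0:640]
m=(abs(W[...,2]-.032)<.005)&(W[...,0]>.57)&(W[...,0]<.67)&(W[...,1]>-.2)&(W[...,1]<-.117)&(H[...,1]>130)
print('gb',rect(w,m,.032))
```

```text
t 8.98 pos [ 0.6106 -0.1669  0.1269] yaw -73.06 tilt 0.02 w 0.0533 F [ 0.6 -0.   0.3] q [-0.39  0.62  1.34 -0.    1.18  0.89]
need d [ 0.0061  0.0063 -0.114 ] turn [ 0.0002 -0.0004 -0.0139]
gb (array([ 620.2, -160.5]), array([57.2, 36.4]), 13.0, array([ 0.6167, -0.1482]), 28)
```

View pics/w5.png

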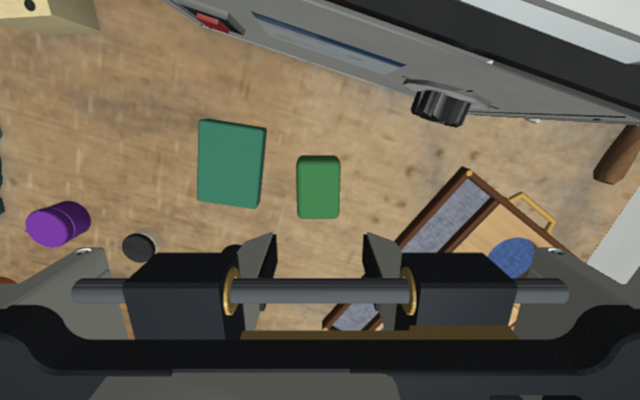

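The camera would be on the cleaner side in this pose and could hit it on the way down. I'll raise, turn the wrist half a turn, and use the mirrored grasp.

Request:
carry_out --pt "-0.01 0 0.03 0 0 0 -0.17" --pt "-0.01 0 0.03 0 0 0.06 -0.17" --pt "0 0 0 0 0 0.12 -0.17" --pt "0 0 0 0 0 0.12 -0.17" --pt "0 0 0 0 0 0.12 -0.17" --pt "0 0 0 0 0 0.12 -0.17" --pt "0 0 0 0 0 0.12 -0.17" --pt "0 0 0 0 0 0.12 -0.17" --pt "0 0 0 0 0 0.12 -0.17" --pt "0 0 0 0 0 0.12 -0.17" --pt "0 0 0 0 0 0.12 -0.17" --pt "0 0 0 0 0 0.12 -0.17"

```text
time: 10.03
position: [0.5901, -0.168, 0.1872]
orientation: [3.141, -0.018, -0.0]
wrist_force: [-0.1, 0.5, -0.3]
gripper_width: 0.0536
```

Request:
carry_out --pt "0 0 0 0 0 0.12 -0.17" --pt "0 0 0 0 0 0.12 -0.17" --pt "0 0 0 0 0 0.12 -0.17" --pt "0 0 0 0 0 0.12 -0.17" --pt "0 0 0 0 0 0.12 -0.17" --pt "0 0 0 0 0 0.12 -0.17" --pt "0 0 0 0 0 0.12 -0.17" --pt "0 0 0 0 0 0.12 -0.17" --pt "0 0 0 0 0 0.12 -0.17" --pt "0.008 0.003 0 0 0 0.12 -0.17" --pt "0.01 0.003 0 0 0 0.12 -0.17" --pt "0.006 0 0 0 0 0.12 -0.17"

```text
time: 11.03
position: [0.6148, -0.1616, 0.1873]
orientation: [2.374, 2.058, 0.001]
wrist_force: [0.2, -0.2, 0.2]
gripper_width: 0.0538
```

Run:
```python
from look import *
st();need(.6165,-.161,.15,106.1)
```

```text
t 11.03 pos [ 0.6148 -0.1616  0.1873] yaw 81.85 tilt 0.02 w 0.0538 F [ 0.2 -0.2  0.2] q [-0.38  0.58  1.25  0.    1.31 -1.81]
need d [ 0.0017  0.0006 -0.0373] turn [-2.000e-04  3.000e-04  4.232e-01]
```

Request:
carry_out --pt "0.0015 0 0 0 0 0.12 -0.17" --pt "0 0 0 0 0 0.12 -0.17" --pt "0 0 0 0 0 0.12 -0.17" --pt "0 0 -0.01 0 0 0.063 -0.17" --pt "0 0 -0.02 0 0 0 -0.17" --pt "0 0 -0.01 0 0 0 -0.17" --pt "0 0 0 0 0 0 -0.17" --pt "0 0 0 0 0 0 -0.17"

```text
time: 11.7
position: [0.6157, -0.1614, 0.1467]
orientation: [-1.897, -2.503, 0.001]
wrist_force: [0.4, 0.3, 0.7]
gripper_width: 0.0538
```

Run:
```python
from look import *
st();w=snap('wrist','w6')
need(.6165,-.161,.013,106.1)
W=pts(w);p=w['p']
H=cv2.cvtColor(p,cv2.COLOR_RGB2HSV);v,u=np.mgrid[0:400,0:640]
m=(abs(W[...,2]-.032)<.006)&(W[...,0]>.57)&(W[...,0]<.67)&(W[...,1]>-.2)&(W[...,1]<-.115)&(H[...,1]>130)
print('gb',rect(w,m,.032))
```

```text
t 11.7 pos [ 0.6157 -0.1614  0.1467] yaw 105.69 tilt 0.08 w 0.0538 F [0.4 0.3 0.7] q [-0.38  0.61  1.3   0.    1.23 -2.22]
need d [ 0.0002  0.0005 -0.1346] turn [0.0001 0.0004 0.0071]
gb (array([ 616.3, -164.4]), array([57.3, 37.3]), 16.7, array([ 0.629 , -0.1581]), 36)
```

View pics/w6.png

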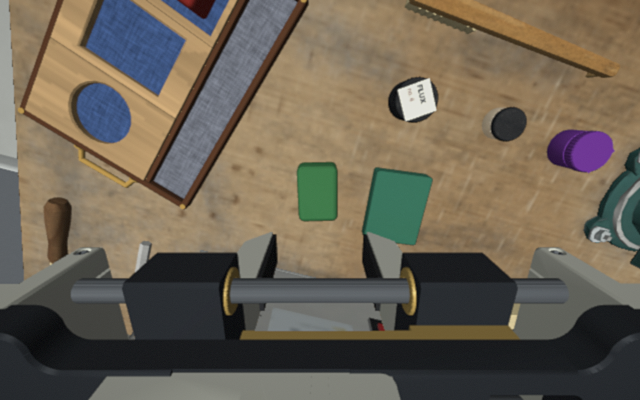

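The green bar is centred and square between the fingers at (317,191), and the wax at (398,205) clears the right finger. A colour-only check before descending:

Run:
```python
from meas import *
w=load('pics/w6.npz');p=w['p'];W=pts(w)
H=cv2.cvtColor(p,cv2.COLOR_RGB2HSV);v,u=np.mgrid[0:400,0:640]
g=(H[...,0]>50)&(H[...,0]<85)&(H[...,1]>120)
m=g&(u>285)&(u<350)&(v>150)&(v<230)
print(rect(w,m,.032),np.median(W[m][:,2]))
m=(H[...,0]>50)&(H[...,0]<95)&(H[...,1]>120)&(u>355)&(u<440)&(v>155)&(v<250)
print('wax',rect(w,m,.022))
```

```text
(array([ 615. , -164.9]), array([60.1, 37.5]), 16.7, array([ 0.6128, -0.1647]), 989) 0.03264744276832082
wax (array([612. , -77.7]), array([79.9, 60.5]), 8.0, array([ 0.6088, -0.0778]), 3731)
```

Run:
```python
from look import *
st();w=snap('wrist','w7');st()
t=snap('top','t7')
for n,z in(('w',w),('t',t)):
    p=z['p'];W=pts(z)
    H=cv2.cvtColor(p,cv2.COLOR_RGB2HSV)
    g=(H[...,0]>50)&(H[...,0]<95)&(H[...,1]>110)&(W[...,0]>.55)&(W[...,0]<.68)&(W[...,1]<-.02)&(W[...,1]>-.21)&(W[...,2]>.008)
    k,l,s,c=cv2.connectedComponentsWithStats(g.astype(np.uint8))
    for i in range(1,k):
        if s[i,4]>50: print(n,c[i].round(),rect(z,l==i,.032),rect(z,l==i,.022)[:3])
```

```text
t 11.75 pos [ 0.6163 -0.1615  0.1476] yaw 105.69 tilt 0.02 w 0.0531 F [0.1 0.4 0.2] q [-0.38  0.61  1.3   0.    1.23 -2.22]
t 11.8 pos [ 0.6166 -0.1615  0.148 ] yaw 105.7 tilt 0.08 w 0.0537 F [-0.5 -0.   0.1] q [-0.38  0.61  1.3   0.    1.23 -2.22]
w [318. 190.] (array([ 614.9, -164.7]), array([60.1, 38.3]), 16.7, array([ 0.6142, -0.1645]), 2093) (array([ 617.8, -163.9]), array([62.3, 39.7]), 16.7)
w [396. 204.] (array([609.4, -81.4]), array([77.4, 58.7]), 8.0, array([ 0.6065, -0.0815]), 3765) (array([612.1, -77.6]), array([80.2, 60.8]), 8.0)
t [340. 168.] (array([ 601.7, -165.8]), array([27.4, 40.7]), 20.0, array([ 0.6016, -0.166 ]), 138) (array([ 603.2, -166.4]), array([27.7, 41.1]), 20.0)
```

Request:
carry_out --pt "0 -0.0015 -0.02 0 0 0.004 -0.17" --pt "0 0 -0.03 0 0 0 -0.17" --pt "0 0 -0.03 0 0 0 -0.17" --pt "0 0 -0.015 0 0 0 -0.17" --pt "0 0 -0.004 0 0 0 -0.17" --pt "0 0 0 0 0 0 -0.17"

```text
time: 12.35
position: [0.6161, -0.1624, 0.0476]
orientation: [-1.891, -2.507, 0.0]
wrist_force: [0.3, -0.8, 0.8]
gripper_width: 0.0535
```

```bash
python3 -c "
from look import *
st();need(.6165,-.163,.013,106.1);snap('wrist','w8')"
```

```text
t 12.35 pos [ 0.6161 -0.1624  0.0476] yaw 105.95 tilt 0.07 w 0.0535 F [ 0.3 -0.8  0.8] q [-0.38  0.72  1.4   0.    1.02 -2.23]
need d [ 0.0004 -0.0006 -0.0346] turn [-0.0005 -0.0011  0.0027]
```

View pics/w8.png

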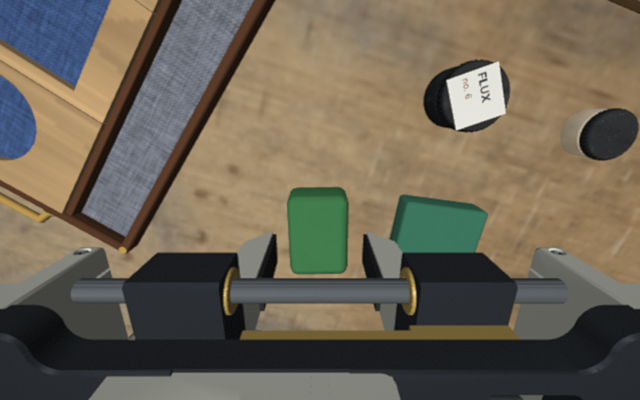

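The bar (288–348) is centred between the finger pads (276, 364). The pale-labelled jar at (468,95) is all black and the plain-lidded one at (600,135) has a white body, so their identities are confirmed.

Request:
carry_out --pt "0 0 -0.012 0 0 0 -0.17" --pt "0 0 -0.012 0 0 0 -0.17" --pt "0 0 -0.008 0 0 0 -0.17" --pt "0 0 -0.002 0 0 0 -0.17" --pt "0 0 0 0 0 0 -0.17" --pt "0 0 0 0 0 0 1" --pt "0 0 0 0 0 0 1" --pt "0 0 0 0 0 0 1" --pt "0 0 0 0 0 0 1" --pt "0 0 0 0 0 0 1"

```text
time: 13.23
position: [0.6166, -0.1627, 0.0145]
orientation: [1.891, 2.507, 0.001]
wrist_force: [0.8, -0.5, 0.5]
gripper_width: 0.0415
```

```bash
python3 -c "
from look import *
st()"
```

```text
t 13.23 pos [ 0.6166 -0.1627  0.0145] yaw 105.94 tilt 0.06 w 0.0415 F [ 0.8 -0.5  0.5] q [-0.38  0.76  1.42  0.    0.96 -2.23]
```

Request:
carry_out --pt "0 0 0.015 0 0 0 1" --pt "0 0 0.03 0 0 0 1" --pt "0 0 0.035 0 0 0 1" --pt "-0.004 -0.008 0.025 0 0 -0.06 1" --pt "-0.008 -0.018 0 0 0 -0.1 1" --pt "-0.01 -0.023 0 0 0 -0.115 1" --pt "-0.01 -0.023 0 0 0 -0.115 1" --pt "-0.01 -0.023 0 0 0 -0.115 1" --pt "-0.01 -0.023 0 0 0 -0.115 1" --pt "-0.01 -0.023 0 0 0 -0.115 1" --pt "-0.01 -0.023 0 0 0 -0.115 1" --pt "-0.008 -0.018 0 0 0 -0.115 1"

```text
time: 14.23
position: [0.5351, -0.3461, 0.1189]
orientation: [-2.844, -1.334, 0.001]
wrist_force: [0.3, 0.3, -1.7]
gripper_width: 0.0419
```

Request:
carry_out --pt "-0.005 -0.01 0 0 0 -0.115 1" --pt "-0.003 -0.008 0 0 0 -0.115 1" --pt "0 0 0 0 0 -0.115 1" --pt "0 0 0 0 0 -0.115 1" --pt "0 0 0 0 0 -0.115 1" --pt "0 0 0 0 0 -0.115 1" --pt "0 0 0 0 0 -0.115 1" --pt "0 0 0 0 0 -0.115 1" --pt "0 0 0 0 0 -0.115 1" --pt "0 0 0 0 0 -0.115 1" --pt "0 0 0 0 0 -0.07 1" --pt "0 0 0 0 0 0 1"

```text
time: 15.23
position: [0.5281, -0.3623, 0.1188]
orientation: [-3.096, 0.529, 0.001]
wrist_force: [-0.1, -0.9, -2.1]
gripper_width: 0.0419
```

Run:
```python
from look import *
st();w=snap('wrist','w9')
need(.5277,-.3645,.024,-19.3)
```

```text
t 15.23 pos [ 0.5281 -0.3623  0.1188] yaw -19.39 tilt 0.03 w 0.0419 F [-0.1 -0.9 -2.1] q [-0.72  0.65  1.33  0.    1.17 -0.38]
need d [-0.0004 -0.0022 -0.0948] turn [-0.0004 -0.0004 -0.0024]
```

View pics/w9.png

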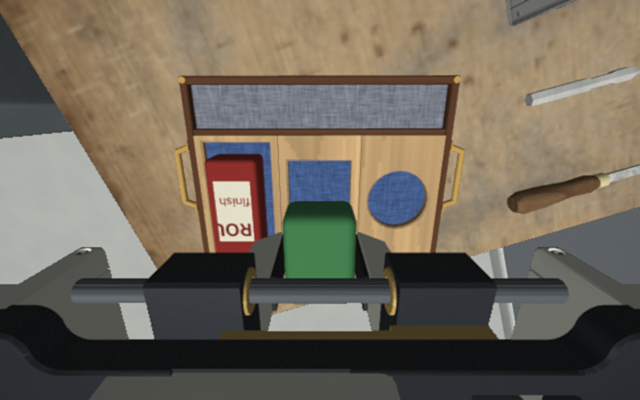

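Request:
carry_out --pt "0 -0.001 -0.02 0 0 0 1" --pt "0 0 -0.025 0 0 0 1" --pt "0 0 -0.025 0 0 0 1" --pt "0 -0.001 -0.012 0 0 0 1" --pt "0 0 -0.006 0 0 0 1" --pt "0 0 -0.004 0 0 0 1" --pt "0 0 -0.002 0 0 0 1" --pt "0 0 0 0 0 0 1" --pt "0 0 0 0 0 0 1"

```text
time: 16.03
position: [0.5288, -0.365, 0.0263]
orientation: [3.096, -0.525, 0.003]
wrist_force: [-0.4, -0.4, -1.5]
gripper_width: 0.0416
```

```bash
python3 -c "
from look import *
st();need(.5277,-.3645,.024,-19.3)
w=load('pics/w9.npz');p=w['p'];W=pts(w)
H=cv2.cvtColor(p,cv2.COLOR_RGB2HSV).astype(int);v,u=np.mgrid[0:400,0:640]
m=((H[...,0]>100)&(H[...,0]<125)&(H[...,1]>100)&(u>360)&(u<435)&(v>160)&(v<235)).astype(np.uint8)
m=cv2.morphologyEx(m,cv2.MORPH_CLOSE,np.ones((7,7)))
k,l,s,c=cv2.connectedComponentsWithStats(m)
i=1+s[1:,4].argmax();print('round',c[i],rect(w,l==i,.009))
"
```

```text
t 16.03 pos [ 0.5288 -0.365   0.0263] yaw -19.24 tilt 0.12 w 0.0416 F [-0.4 -0.4 -1.5] q [-0.72  0.75  1.4   0.    0.99 -0.39]
need d [-0.0011  0.0005 -0.0023] turn [ 0.0014  0.0016 -0.0011]
round [396.21447602 197.4946714 ] (array([ 599.6, -392.3]), array([54.3, 54.9]), 70.6, array([ 0.5999, -0.3917]), 2252)
```

Request:
carry_out --pt "-0.001 0 -0.0015 0 0 0 1" --pt "0 0 -0.001 0 0 0 1" --pt "0 0 0 0 0 0 1" --pt "0 0 0 0 0 0 0" --pt "0 0 0 0 0 0 -0.15" --pt "0 0 0 0 0 0 -0.15" --pt "0 0 0 0 0 0 -0.15" --pt "0 0 0.02 0 0 0 -0.15" --pt "0 0 0.03 0 0 0 -0.15" --pt "0 0 0.035 0 0 0 -0.15" --pt "0 0 0.02 0 0 0 -0.2"

```text
time: 16.95
position: [0.5282, -0.3652, 0.131]
orientation: [3.095, -0.525, 0.005]
wrist_force: [1.2, -0.6, 0.9]
gripper_width: 0.0546
```

Run:
```python
from look import *
st();w=snap('wrist','w10')
need(.504,-.0985,.1,-19.3)
```

```text
t 16.95 pos [ 0.5282 -0.3652  0.131 ] yaw -19.25 tilt 0.23 w 0.0546 F [ 1.2 -0.6  0.9] q [-0.72  0.63  1.31  0.    1.19 -0.39]
need d [-0.0255  0.2679 -0.0347] turn [ 0.0067  0.0076 -0.001 ]
```

View pics/w10.png

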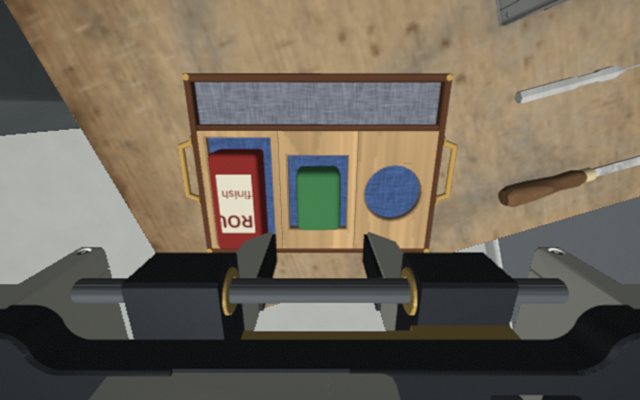

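Run:
```python
from meas import *
w=load('pics/w10.npz');p=w['p'];W=pts(w)
H=cv2.cvtColor(p,cv2.COLOR_RGB2HSV).astype(int);v,u=np.mgrid[0:400,0:640]
x=np.array([.9438,-.3305]);y=np.array([.3305,.9438])
for nm,m,h,c in [('red',(((H[...,0]<8)|(H[...,0]>172))&(H[...,1]>130)&(v>140)&(v<262)&(u<275)&(u>200)),.043,np.array([.4555,-.339])),('green',(H[...,0]>50)&(H[...,0]<90)&(H[...,1]>110)&(v>150)&(v<240)&(u>280)&(u<350),.041,np.array([.5277,-.3645]))]:
    P=W[m]; t=P[:,2]>h-.006
    A=np.c_[P[t][:,:2]-c@np.eye(2),np.ones(t.sum())]
    k=np.linalg.lstsq(A,P[t][:,2],rcond=None)[0]
    X=(P[t][:,:2]-c); a=X@x;b=X@y
    print(nm,'top z',np.median(P[t][:,2]),'slopes deg',np.degrees(k[:2]).round(2),'tray-x',np.percentile(a,[1,99]).round(4),'tray-y',np.percentile(b,[1,99]).round(4))
for q in [(280,165),(440,170),(370,240)]: print('rim',W[q[1],q[0]].round(4))
```

```text
red top z 0.04401113599700708 slopes deg [14.3  -1.99] tray-x [-0.0213  0.0225] tray-y [-0.0485  0.0439]
green top z 0.041963899902464415 slopes deg [3.37 8.17] tray-x [-0.0198  0.0195] tray-y [-0.0287  0.0272]
rim [ 0.5013 -0.3255  0.0176]
rim [ 0.6553 -0.3888  0.0007]
rim [ 0.5594 -0.3652  0.1434]
```

Request:
carry_out --pt "-0.002 0.018 0 0 0 0 -0.25" --pt "-0.003 0.033 0 0 0 0 -0.25" --pt "-0.003 0.035 0 0 0 0 -0.25" --pt "-0.003 0.035 0 0 0 0 -0.25" --pt "-0.003 0.035 0 0 0 0 -0.25" --pt "-0.003 0.035 -0.005 0 0 0 -0.25" --pt "-0.003 0.033 -0.01 0 0 0 -0.25" --pt "-0.003 0.025 -0.01 0 0 0 -0.25" --pt "-0.002 0.015 -0.005 0 0 0 -0.25" --pt "0 0.004 0 0 0 0 -0.25" --pt "0 0 0 0 0 0 -0.25" --pt "0 0 0 0 0 0 -0.25"

```text
time: 18.0
position: [0.5029, -0.0973, 0.0979]
orientation: [3.097, -0.525, 0.002]
wrist_force: [1.1, -0.4, 0.3]
gripper_width: 0.0576
```

Run:
```python
from look import *
st();w=snap('wrist','w11')
need(.504,-.0985,.014,-19.3)
W=pts(w);v,u=np.mgrid[0:400,0:640]
m=(abs(W[...,2]-.034)<.006)&(np.hypot(W[...,0]-.504,W[...,1]+.0985)<.035)
print(rect(w,m,.034))
```

```text
t 18.0 pos [ 0.5029 -0.0973  0.0979] yaw -19.24 tilt 0.08 w 0.0576 F [ 1.1 -0.4  0.3] q [-0.34  0.46  1.73 -0.    0.94 -0.  ]
need d [ 0.001  -0.0009 -0.084 ] turn [ 0.0008  0.0014 -0.0002]
(array([504.9, -99.9]), array([39.9, 40.3]), 25.0, array([ 0.5051, -0.0995]), 1665)
```

View pics/w11.png

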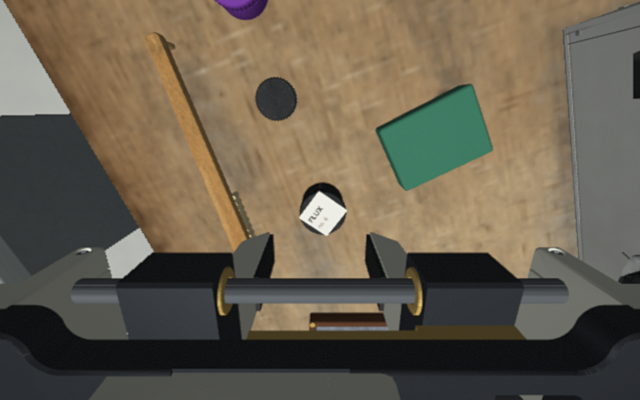

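The jar ("FLUX", all black) is at (322,212), centred between the fingers; the brush and wax are clear. Descending and gripping.

Request:
carry_out --pt "0.001 -0.001 -0.02 0 0 0 -0.25" --pt "0 0 -0.025 0 0 0 -0.25" --pt "0 0 -0.02 0 0 0 -0.25" --pt "0 0 -0.012 0 0 0 -0.25" --pt "0 0 -0.005 0 0 0 -0.25" --pt "0 0 -0.002 0 0 0 -0.25" --pt "0 0 0 0 0 0 -0.25" --pt "0 0 0 0 0 0 1" --pt "0 0 0 0 0 0 1" --pt "0 0 0 0 0 0 1" --pt "0 0 0 0 0 0 1" --pt "0 0 0 0 0 0 1"

```text
time: 19.05
position: [0.5038, -0.0977, 0.0143]
orientation: [3.097, -0.525, 0.003]
wrist_force: [-0.0, -0.8, 4.8]
gripper_width: 0.0379
```

```bash
python3 -c "
from look import *
st();need(.600,-.3905,.12,-19.3)"
```

```text
t 19.05 pos [ 0.5038 -0.0977  0.0143] yaw -19.24 tilt 0.09 w 0.0379 F [-0.  -0.8  4.8] q [-0.34  0.59  1.8  -0.    0.75 -0.  ]
need d [ 0.0962 -0.2928  0.1057] turn [ 0.0007  0.0015 -0.0011]
```

Request:
carry_out --pt "0 0 0.01 0 0 0 1" --pt "0 0 0.02 0 0 0 1" --pt "0 0 0.03 0 0 0 1" --pt "0 0 0.03 0 0 0 1" --pt "0 0 0.015 0 0 0 1" --pt "0 0 0 0 0 0 1"

```text
time: 19.55
position: [0.5053, -0.0981, 0.1227]
orientation: [3.096, -0.525, 0.011]
wrist_force: [-0.2, -0.9, -0.7]
gripper_width: 0.0378
```

```bash
python3 -c "
from look import *
st();snap('wrist','w12');snap('scene','s12')"
```

```text
t 19.55 pos [ 0.5053 -0.0981  0.1227] yaw -19.24 tilt 0.43 w 0.0378 F [-0.2 -0.9 -0.7] q [-0.34  0.43  1.71  0.    1.   -0.  ]
```

View pics/w12.png

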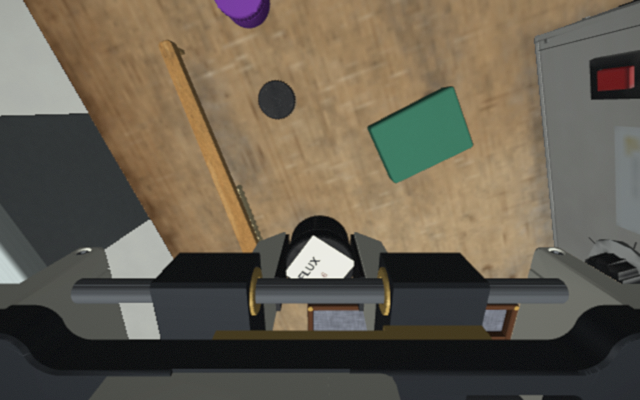

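View pics/s12.png

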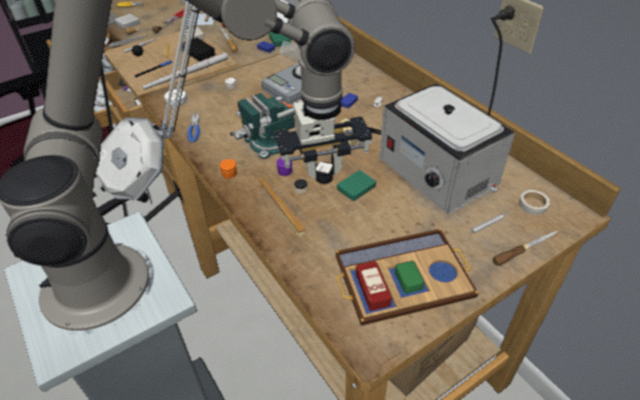

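Run:
```python
from meas import *
w=load('pics/w12.npz');p=w['p'];W=pts(w);H=cv2.cvtColor(p,cv2.COLOR_RGB2HSV).astype(int)
cv2.imwrite('pics/w12c.png',cv2.resize(p[200:320,240:400][:,:,::-1],(800,600),interpolation=cv2.INTER_CUBIC))
v,u=np.mgrid[0:400,0:640]
m=(u>295)&(u<345)&(v>238)&(v<277)&(H[...,2]>130)&(H[...,1]<60)
P=W[m];c=P.mean(0);print(c,len(P));n=np.linalg.svd(P-c)[2][2];print(n,np.degrees(np.arccos(abs(n[2]))),P.min(0),P.max(0))
s=load('pics/s12.npz')['p'];cv2.imwrite('pics/s12c.png',cv2.resize(s[140:200,280:370][:,:,::-1],(750,500),interpolation=cv2.INTER_CUBIC))
```

```text
[ 0.50617717 -0.09590387  0.14424128] 1502
[-0.30218512 -0.60804986  0.73413862] 42.765518940866954 [ 0.48973024 -0.1104482   0.14214072] [ 0.53222593 -0.01800915  0.28188085]
```

View pics/w12c.png

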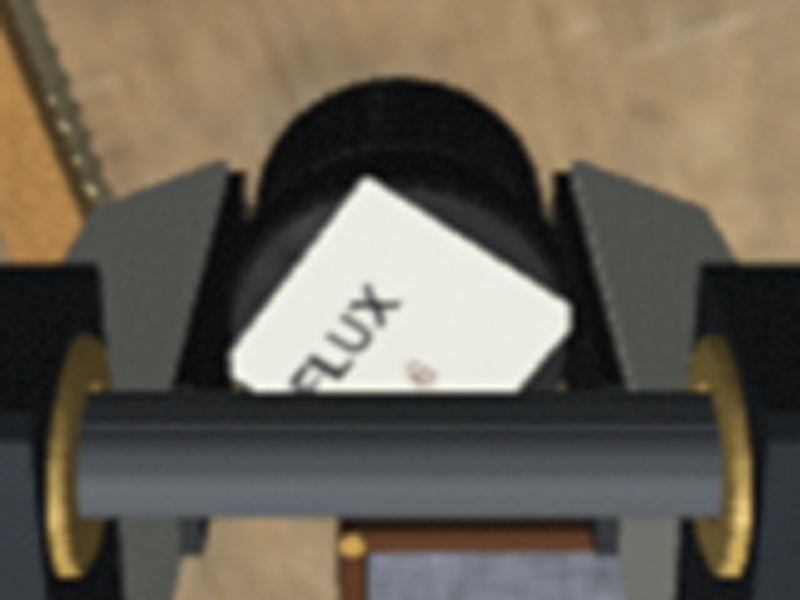

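View pics/s12c.png

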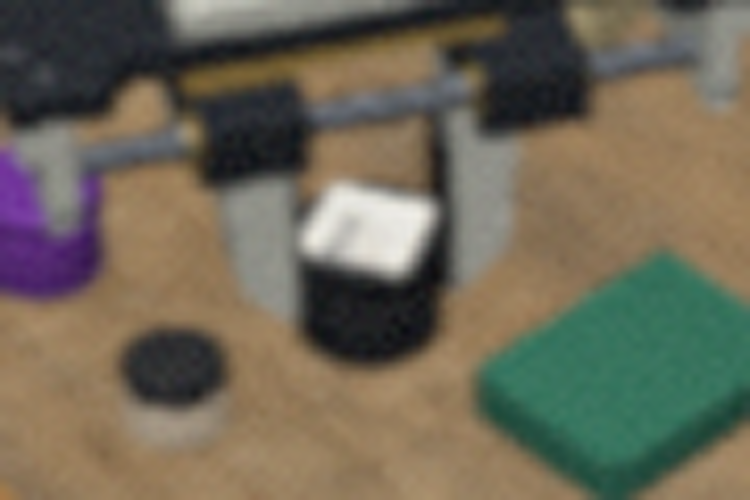

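Jar is upright in the grip. Moving to the round pocket.

Request:
carry_out --pt "0.005 -0.015 0 0 0 0 1" --pt "0.009 -0.028 0 0 0 0 1" --pt "0.0105 -0.0325 0 0 0 0 1" --pt "0.0105 -0.0325 0 0 0 0 1" --pt "0.0105 -0.0325 0 0 0 0 1" --pt "0.0105 -0.0325 0 0 0 0 1" --pt "0.0105 -0.0325 0 0 0 0 1" --pt "0.0105 -0.0325 0 0 0 0 1" --pt "0.009 -0.028 0 0 0 0 1" --pt "0.006 -0.017 0 0 0 0 1" --pt "0.003 -0.0094 0 0 0 0 1" --pt "0 0 0 0 0 0 1"

```text
time: 20.65
position: [0.5972, -0.3927, 0.1155]
orientation: [-3.096, 0.529, 0.004]
wrist_force: [0.5, 0.6, -1.0]
gripper_width: 0.0382
```

Request:
carry_out --pt "0 0 0 0 0 0 1" --pt "0 0 -0.015 0 0 0 1" --pt "0 0 -0.02 0 0 0 1" --pt "0 0 -0.015 0 0 0 1" --pt "0 0 0 0 0 0 1" --pt "0 0 0 0 0 0 1"

```text
time: 21.15
position: [0.5976, -0.3886, 0.0675]
orientation: [-3.096, 0.524, 0.004]
wrist_force: [0.5, 0.2, -0.5]
gripper_width: 0.0381
```

```bash
python3 -c "
from look import *
st();need(.600,-.3905,.024,-19.3);snap('wrist','w13')"
```

```text
t 21.15 pos [ 0.5976 -0.3886  0.0675] yaw -19.2 tilt 0.18 w 0.0381 F [ 0.5  0.2 -0.5] q [-0.68  0.83  1.11  0.    1.21 -0.35]
need d [ 0.0024 -0.0019 -0.0435] turn [-0.002  -0.0023 -0.0017]
```

View pics/w13.png

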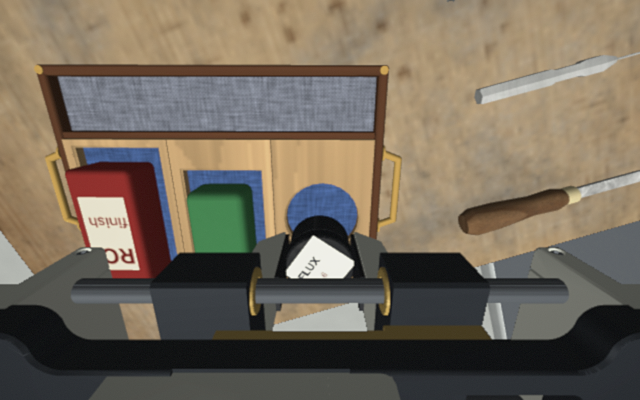

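The round pocket (322,213) lines up with the jar (320,260). Descending.

Request:
carry_out --pt "0.002 -0.002 -0.012 0 0 0 1" --pt "0 0 -0.014 0 0 0 1" --pt "0 0 -0.009 0 0 0 1" --pt "0 0 -0.005 0 0 0 1" --pt "0 0 -0.002 0 0 0 1" --pt "0 0 0 0 0 0 1" --pt "0 0 0 0 0 0 1"

```text
time: 21.78
position: [0.6006, -0.3921, 0.0271]
orientation: [3.097, -0.525, 0.002]
wrist_force: [-0.1, -0.6, 0.0]
gripper_width: 0.0378
```

```bash
python3 -c "
from look import *
st();need(.600,-.3905,.024,-19.3)"
```

```text
t 21.78 pos [ 0.6006 -0.3921  0.0271] yaw -19.25 tilt 0.06 w 0.0378 F [-0.1 -0.6  0. ] q [-0.69  0.87  1.13  0.    1.13 -0.35]
need d [-0.0006  0.0016 -0.0031] turn [ 0.0007  0.0009 -0.0009]
```

Request:
carry_out --pt "-0.0005 0.001 -0.002 0 0 0 1" --pt "0 0 -0.001 0 0 0 1" --pt "0 0 0 0 0 0 1" --pt "0 0 0 0 0 0 0.05" --pt "0 0 0 0 0 0 -0.13" --pt "0 0 0 0 0 0 -0.13" --pt "0 0 0 0 0 0 -0.13" --pt "0 0 0.02 0 0 0 -0.13" --pt "0 0 0.03 0 0 0 -0.13" --pt "0 0 0.035 0 0 0 -0.13" --pt "-0.01 0.01 0.02 0 0 0 -0.13" --pt "-0.01 0.02 0 0 0 0 -0.13"

```text
time: 22.78
position: [0.5817, -0.3643, 0.1345]
orientation: [3.091, -0.527, 0.016]
wrist_force: [0.9, -0.2, -0.1]
gripper_width: 0.0523
```

```bash
python3 -c "
from look import *
st();need(.424,-.029,.1,-3);snap('wrist','w14')"
```

```text
t 22.78 pos [ 0.5817 -0.3643  0.1345] yaw -19.35 tilt 0.67 w 0.0523 F [ 0.9 -0.2 -0.1] q [-0.67  0.71  1.16 -0.    1.26 -0.33]
need d [-0.1577  0.3353 -0.0345] turn [0.0064 0.0098 0.2854]
```

View pics/w14.png

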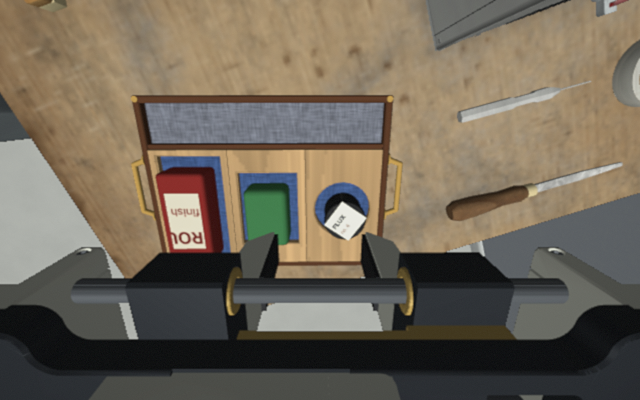

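All three sit in their pockets: red (190,205), green (267,212), jar (343,215). Now the brush.

Request:
carry_out --pt "-0.01 0.02 0 0 0 0.02 -0.1" --pt "-0.015 0.032 0 0 0 0.03 -0.1" --pt "-0.0155 0.034 0 0 0 0.03 -0.1" --pt "-0.0155 0.034 0 0 0 0.03 -0.1" --pt "-0.0155 0.034 0 0 0 0.03 -0.1" --pt "-0.0155 0.034 0 0 0 0.03 -0.1" --pt "-0.0155 0.034 0 0 0 0.03 -0.1" --pt "-0.0155 0.034 0 0 0 0.03 -0.1" --pt "-0.0155 0.034 0 0 0 0.03 -0.1" --pt "-0.013 0.025 0 0 0 0.025 -0.1" --pt "-0.008 0.012 0 0 0 0 -0.1" --pt "-0.003 0.004 0 0 0 0 -0.1"

```text
time: 23.83
position: [0.4211, -0.0283, 0.1287]
orientation: [-3.14, 0.077, 0.001]
wrist_force: [0.1, 0.6, -0.0]
gripper_width: 0.0505
```

Request:
carry_out --pt "0 0 0 0 0 0 -0.1" --pt "0 0 0 0 0 0 -0.1" --pt "0 0 0 0 0 0 -0.1"

```text
time: 24.08
position: [0.4233, -0.0311, 0.1286]
orientation: [3.14, -0.082, 0.002]
wrist_force: [-0.3, 0.2, 0.7]
gripper_width: 0.0505
```

Run:
```python
from look import *
st();w=snap('wrist','w15');t=snap('top','t15')
W=pts(w)
for n,z in (('w',w),('t',t)):
    W=pts(z);H=cv2.cvtColor(z['p'],cv2.COLOR_RGB2HSV)
    m=(W[...,0]>.38)&(W[...,0]<.465)&(W[...,1]>-.16)&(W[...,1]<.1)&(W[...,2]>.017)&(W[...,2]<.032)&(H[...,1]>120)
    k,l,s,c=cv2.connectedComponentsWithStats(m.astype(np.uint8));i=1+s[1:,4].argmax()
    print(n,rect(z,l==i,.025))
need(.424,-.03,.015,-3)
```

```text
t 24.08 pos [ 0.4233 -0.0311  0.1286] yaw -3.0 tilt 0.07 w 0.0505 F [-0.3  0.2  0.7] q [-0.25  0.28  1.93 -0.    0.93 -0.2 ]
w (array([425.8, -26.9]), array([194.4,  16.3]), 87.0, array([ 0.4255, -0.0232]), 2735)
t (array([ 421.4, -112.2]), array([16.6, 33.3]), 1.4, array([ 0.4207, -0.1123]), 79)
need d [ 0.0011  0.0009 -0.1134] turn [0.0002 0.0003 0.0003]
```

View pics/w15.png

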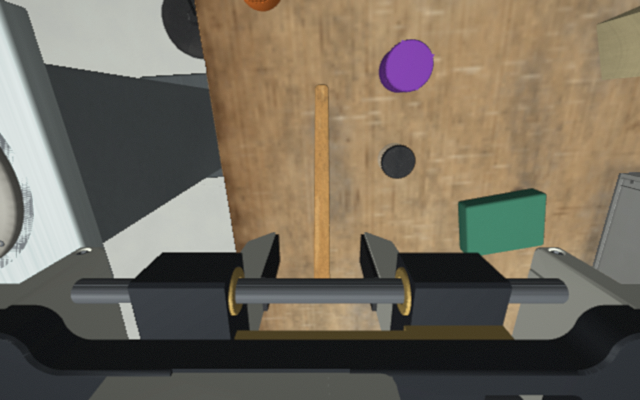

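Brush handle is at column 322, aligned with the jaws; the other jars are well clear. Descend and grip.

Request:
carry_out --pt "0.001 0.001 -0.02 0 0 0 -0.1" --pt "0 0 -0.03 0 0 0 -0.1" --pt "0 0 -0.03 0 0 0 -0.1" --pt "0 0 -0.018 0 0 0 -0.1" --pt "0 0 -0.01 0 0 0 -0.1" --pt "0 0 -0.005 0 0 0 -0.1" --pt "0 0 0 0 0 0 -0.1" --pt "0 0 0 0 0 0 -0.1"

```text
time: 24.85
position: [0.4237, -0.0293, 0.0157]
orientation: [3.14, -0.081, 0.0]
wrist_force: [0.2, 0.1, 0.2]
gripper_width: 0.0504
```

```bash
python3 -c "
from look import *
st();need(.4245,-.03,.015,-3)"
```

```text
t 24.85 pos [ 0.4237 -0.0293  0.0157] yaw -2.96 tilt 0.02 w 0.0504 F [0.2 0.1 0.2] q [-0.25  0.49  2.04 -0.    0.62 -0.2 ]
need d [ 0.0008 -0.0007 -0.0007] turn [ 0.0001  0.0003 -0.0008]
```

Request:
carry_out --pt "0.001 0 -0.001 0 0 0 0.3" --pt "0 0 0 0 0 0 1" --pt "0 0 0 0 0 0 1" --pt "0 0 0 0 0 0 1" --pt "0 0 0 0 0 0 1" --pt "0 0 0 0 0 0 1"

```text
time: 25.35
position: [0.4244, -0.0289, 0.0148]
orientation: [3.14, -0.08, 0.001]
wrist_force: [1.4, 0.6, 0.3]
gripper_width: 0.0151
```

Request:
carry_out --pt "0 0 0.01 0 0 0 1" --pt "0 0 0.02 0 0 0 1" --pt "0 0 0.03 0 0 0 1" --pt "0 0 0.03 0 0 0 1" --pt "0 0 0.015 0 0 0 1" --pt "0 0 0 0 0 0 1" --pt "0 0 0 0 0 0 1"

```text
time: 25.93
position: [0.4245, -0.0289, 0.1199]
orientation: [3.14, -0.08, 0.003]
wrist_force: [0.1, 0.9, -1.2]
gripper_width: 0.0143
```

```bash
python3 -c "
from look import *
st();need(.556,-.2825,.12,70.7);snap('wrist','w16');z=snap('scene','s16')
cv2.imwrite('pics/s16c.png',cv2.resize(z['p'][100:300,190:390][:,:,::-1],(600,600),interpolation=cv2.INTER_CUBIC))"
```

```text
t 25.93 pos [ 0.4245 -0.0289  0.1199] yaw -2.92 tilt 0.11 w 0.0143 F [ 0.1  0.9 -1.2] q [-0.25  0.29  1.94  0.    0.91 -0.2 ]
need d [ 1.315e-01 -2.536e-01  1.000e-04] turn [-8.0000e-04  1.9000e-03  1.2849e+00]
```

View pics/s16c.png

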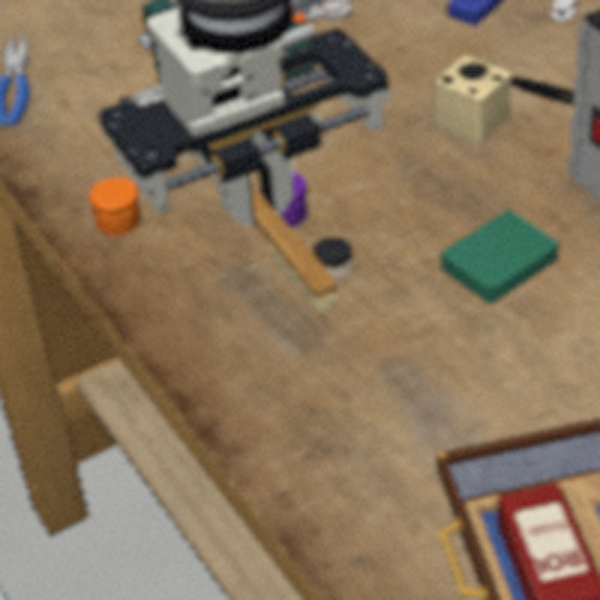

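View pics/w16.png

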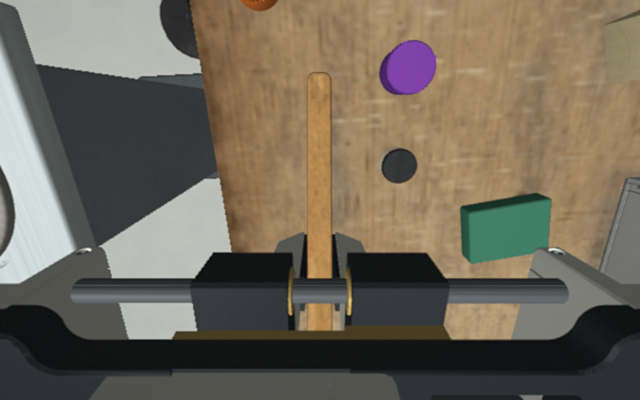

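Run:
```python
from look import *
st();w=snap('wrist','w17');st()
W=pts(w);v,u=np.mgrid[0:400,0:640]
m=(u>311)&(u<328)&(v>78)&(v<245)
P=W[m];P=P[(P[:,2]>.09)&(P[:,2]<.18)]
k=np.polyfit(P[:,1]+.029,P[:,2],1);print('z at grasp',k[1].round(4),'pitch deg',np.degrees(k[0]).round(2))
k=np.polyfit(P[:,1]+.029,P[:,0],1);print('x at grasp',k[1].round(4),'yaw off',np.degrees(k[0]).round(2),'y range',np.percentile(P[:,1],[0,100]).round(4))
```

```text
t 26.03 pos [ 0.4234 -0.0287  0.1185] yaw -2.92 tilt 0.11 w 0.0143 F [-0.2 -0.5 -1.6] q [-0.25  0.3   1.94 -0.    0.91 -0.2 ]
t 26.08 pos [ 0.4233 -0.0287  0.1184] yaw -2.92 tilt 0.14 w 0.0143 F [ 0.  -0.  -0.3] q [-0.25  0.3   1.94 -0.    0.91 -0.2 ]
z at grasp 0.1301 pitch deg 0.07
x at grasp 0.4235 yaw off 2.91 y range [-0.0218  0.0682]
```

Request:
carry_out --pt "0.006 -0.011 0 0 0 0.06 1" --pt "0.011 -0.022 0 0 0 0.1 1" --pt "0.013 -0.025 0 0 0 0.115 1" --pt "0.013 -0.025 0 0 0 0.115 1" --pt "0.013 -0.025 0 0 0 0.115 1" --pt "0.013 -0.025 0 0 0 0.115 1" --pt "0.013 -0.025 0 0 0 0.115 1" --pt "0.013 -0.025 0 0 0 0.115 1" --pt "0.013 -0.025 0 0 0 0.115 1" --pt "0.012 -0.023 0 0 0 0.115 1" --pt "0.008 -0.015 0 0 0 0.115 1" --pt "0.004 -0.008 0 0 0 0.09 1"

```text
time: 27.08
position: [0.5563, -0.2848, 0.1172]
orientation: [-2.557, -1.822, 0.002]
wrist_force: [0.7, -0.5, 0.3]
gripper_width: 0.0145
```

Request:
carry_out --pt "0 0 0 0 0 0 1" --pt "0 0 0 0 0 0 1" --pt "0 0 -0.01 0 0 0 1" --pt "0 0 -0.02 0 0 0 1" --pt "0 0 -0.015 0 0 0 1" --pt "0 0 0 0 0 0 1" --pt "0 0 0 0 0 0 1" --pt "0 0 0 0 0 0 1"

```text
time: 27.75
position: [0.5565, -0.2826, 0.075]
orientation: [2.562, 1.817, 0.0]
wrist_force: [0.5, -0.1, 0.0]
gripper_width: 0.0147
```

```bash
python3 -c "
from look import *
st();need(.5557,-.2823,.0208,70.7);snap('wrist','w18');z=snap('scene','s18')
cv2.imwrite('pics/s18c.png',cv2.resize(z['p'][190:340,310:490][:,:,::-1],(720,600),interpolation=cv2.INTER_CUBIC))"
```

```text
t 27.75 pos [ 0.5565 -0.2826  0.075 ] yaw 70.68 tilt 0.03 w 0.0147 F [ 0.5 -0.1  0. ] q [-0.59  0.66  1.42  0.    1.05 -1.83]
need d [-0.0008  0.0003 -0.0542] turn [0.0002 0.0005 0.0003]
```

View pics/w18.png

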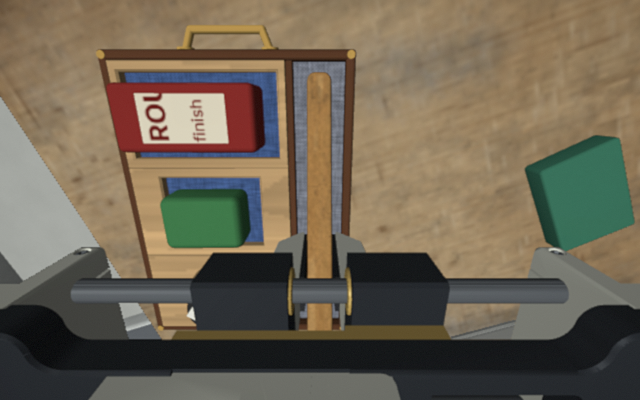

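View pics/s18c.png

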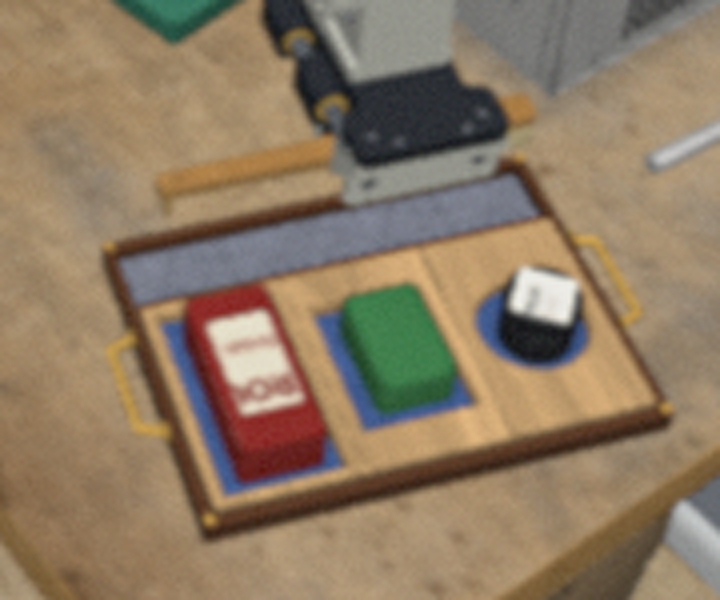

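The brush is over the trough (trough 293–347, handle 307–331 in the wrist view), and the scene crop shows all three other items flat in their pockets. Lowering.

Request:
carry_out --pt "-0.0005 0 -0.015 0 0 0 1" --pt "0 0 -0.018 0 0 0 1" --pt "0 0 -0.01 0 0 0 1" --pt "0 0 -0.005 0 0 0 1" --pt "0 0 -0.003 0 0 0 1" --pt "0 0 0 0 0 0 1" --pt "0 0 0 0 0 0 1"

```text
time: 28.43
position: [0.5562, -0.2832, 0.0242]
orientation: [2.562, 1.817, 0.001]
wrist_force: [0.3, 0.6, -0.8]
gripper_width: 0.0143
```

```bash
python3 -c "
from look import *
st();need(.5557,-.2823,.0208,70.7)"
```

```text
t 28.43 pos [ 0.5562 -0.2832  0.0242] yaw 70.7 tilt 0.06 w 0.0143 F [ 0.3  0.6 -0.8] q [-0.59  0.73  1.46  0.    0.95 -1.83]
need d [-0.0005  0.0009 -0.0034] turn [ 0.0005  0.001  -0.    ]
```

Request:
carry_out --pt "0 0 -0.002 0 0 0 1" --pt "0 0 -0.001 0 0 0 1" --pt "0 0 0 0 0 0 1" --pt "0 0 0 0 0 0 1"

```text
time: 28.77
position: [0.5559, -0.283, 0.0208]
orientation: [2.562, 1.817, 0.0]
wrist_force: [0.2, 0.2, -0.3]
gripper_width: 0.0147
```

Request:
carry_out --pt "0 0 0 0 0 0 0.6" --pt "0 0 0 0 0 0 0.4" --pt "0 0 0 0 0 0 0.4" --pt "0 0 0 0 0 0 0.4" --pt "0 0 0 0 0 0 0.4" --pt "0 0 0.015 0 0 0 0.4" --pt "0 0 0.03 0 0 0 0.4" --pt "0 0 0.035 0 0 0 0.4" --pt "-0.01 0.02 0.035 0 0 0 0.4" --pt "-0.02 0.035 0.02 0 0 0 0.4" --pt "-0.02 0.035 0 0 0 0 0.4" --pt "-0.02 0.035 0 0 0 0 0.4"

```text
time: 29.77
position: [0.487, -0.1598, 0.1555]
orientation: [2.561, 1.815, 0.003]
wrist_force: [0.3, -0.1, -0.1]
gripper_width: 0.0277
```

Request:
carry_out --pt "-0.02 0.035 0 0 0 0 0.4" --pt "-0.02 0.035 0 0 0 0 0.4" --pt "-0.02 0.035 0 0 0 0 0.4" --pt "-0.01 0.02 0 0 0 0 0.4" --pt "0 0 0 0 0 0 0.4" --pt "0 0 0 0 0 0 0.4"

```text
time: 30.27
position: [0.4172, -0.0348, 0.1546]
orientation: [2.56, 1.82, 0.001]
wrist_force: [0.4, 0.4, -0.5]
gripper_width: 0.0276
```

```bash
python3 -c "
from look import *
st();z=snap('scene','s20');t=snap('top','t20')
cv2.imwrite('pics/s20c.png',cv2.resize(z['p'][190:340,310:490][:,:,::-1],(720,600),interpolation=cv2.INTER_CUBIC))
cv2.imwrite('pics/t20c.png',cv2.resize(t['p'][130:270,210:450][:,:,::-1],(800,467),interpolation=cv2.INTER_CUBIC))"
```

```text
t 30.27 pos [ 0.4172 -0.0348  0.1546] yaw 70.83 tilt 0.07 w 0.0276 F [ 0.4  0.4 -0.5] q [-0.27  0.23  1.91 -0.    1.   -1.5 ]
```

View pics/s20c.png

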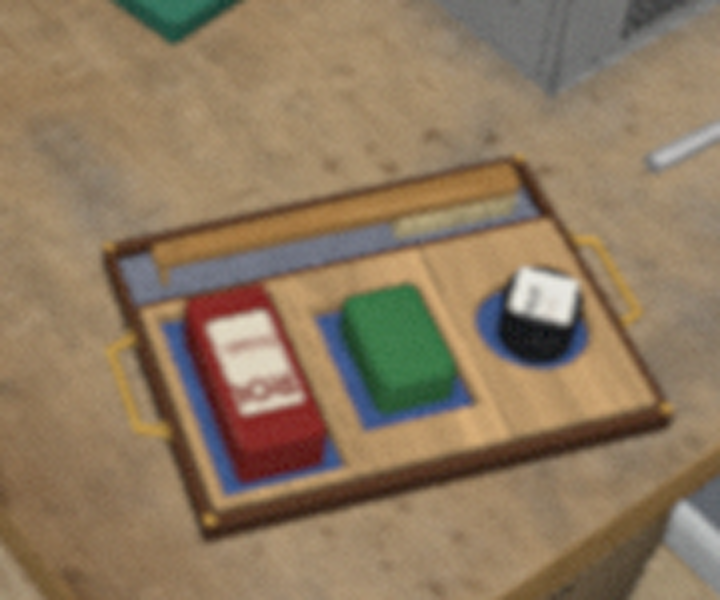

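View pics/t20c.png

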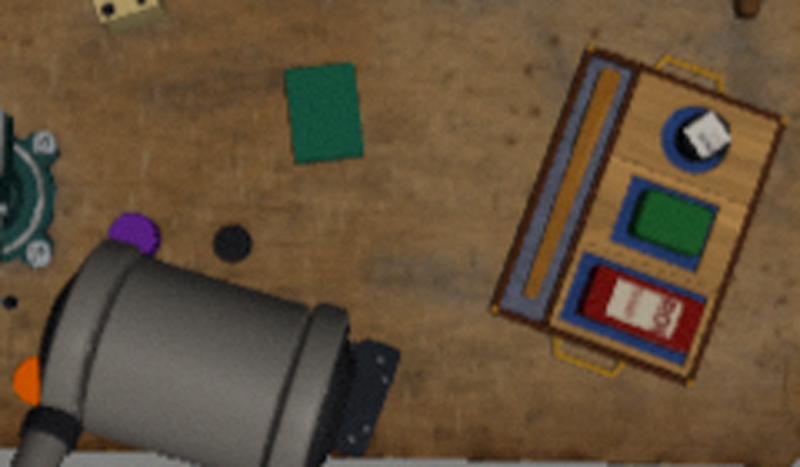

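Everything looks seated. Last numeric check of heights, positions, and the two items to be left alone.

Run:
```python
from meas import *
z=load('pics/t20.npz');W=pts(z);z0=load('pics/top0.npz');W0=pts(z0)
xh=np.array([.9438,-.3305]);yh=np.array([.3305,.9438])
for n,c,h,r in [('red',(.4555,-.339),.043,.06),('green',(.5277,-.3635),.041,.036),('jar',(.600,-.39),.043,.03)]:
    m=(W[...,2]>h-.008)&(np.hypot(W[...,0]-c[0],W[...,1]-c[1])<r)
    P=W[m];print(n,rect(z,m,h),'z',np.percentile(P[:,2],[5,50,95]).round(4))
d=W[...,:2]-np.array([.5557,-.2815]);a=d@xh;b=d@yh
m=(abs(b)<.02)&(abs(a)<.118)&(W[...,2]>.022);P=W[m]
print('brush',rect(z,m,.031),'z',np.percentile(P[:,2],[5,50,95]).round(4),'ends',a[m].min(),a[m].max(),'end z',np.median(P[a[m]<-.07][:,2]),np.median(P[a[m]>.07][:,2]))
for n,b,h in [('wax',(.55,.68,-.117,-.025),.022),('white',(.47,.53,-.03,.03),.024)]:
    for zz,w in((z0,W0),(z,W)):
        m=(w[...,0]>b[0])&(w[...,0]<b[1])&(w[...,1]>b[2])&(w[...,1]<b[3])&(w[...,2]>h-.007)&(w[...,2]<.06);print(n,rect(zz,m,h)[:3])
```

```text
red (array([ 471.7, -344.5]), array([95.1, 83.5]), 70.8, array([ 0.4563, -0.339 ]), 604) z [0.0381 0.0419 0.045 ]
green (array([ 525.4, -362.3]), array([59.6, 41.8]), 71.3, array([ 0.5255, -0.3623]), 326) z [0.0357 0.0395 0.043 ]
jar (array([ 597.4, -388.7]), array([36. , 38.8]), 1.4, array([ 0.5973, -0.3893]), 170) z [0.0384 0.042  0.0455]
brush (array([ 556.5, -280.9]), array([ 17.8, 203.5]), 71.6, array([ 0.5621, -0.2818]), 411) z [0.026  0.03   0.0329] ends -0.10112852786633987 0.10334597500235881 end z 0.030323069096094585 0.030026458708265667
wax (array([612.1, -72.8]), array([80.1, 59.5]), 7.9)
wax (array([612.3, -72.7]), array([79.7, 59.5]), 7.9)
white (array([ 4.993e+02, -3.000e-01]), array([27.9, 30.7]), 1.4)
white (array([ 4.993e+02, -3.000e-01]), array([27.9, 30.7]), 1.4)
```

All tops are at seated height, the brush is level, and the wax and white jar have not moved. Handing in.

```bash
python3 -c "
from cell import manip
print(manip.hand_in())"
```

```text
the job is handed in; nothing more can be done
None
```

The tray is made up and handed in at about 30 s of the 102 s allowed. I placed the red bar in the long pocket, then the green bar in the short pocket and the black-bodied jar in the round pocket. Last, I laid the brass brush bristles down in the felt trough.

**Last checks (top and scene pictures):**
- **Seating:** the tops read about 42, 40 and 42 mm for the red bar, green bar and jar. Sitting on the pocket floor they should read 43, 41 and 43 mm. The brush is level, at 30 mm at both ends (31 mm expected), and well inside the trough.
- **Left alone:** the green wax block and the white jar are within 0.2 mm of where they started. The purple and orange jars were not touched.
- **Force and contact:** my force readings, taken at the end of each move, never passed about 10 N. The arm is clear of everything.

**Readings that disagreed:**
- **Wrist camera:** it put things 2–5 mm off the top camera, mostly in y, so I aimed between the two.
- **Gripper width:** it read 38 mm on the 40 mm jar and 14–15 mm on the 18 mm brush. Pictures showed both held upright and level.
- **Red bar outline:** the final fit came out too wide because it took in part of the green bar. I relied on the red bar's centre, height and the pictures instead.

I also dropped one approach to the green bar and regrasped from the other side. The wrist camera would have come down too close to the ultrasonic cleaner.

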